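# Level two screw rests in the garage and lay a pull bar across them

## Task

The steel pull bar is to be re-taped on the two screw rests on the cart, so lift the black push-up handle out from between them and stand it upright on the rubber mat. Spin the knurled collar of the lower rest until its saddle is level with the saddle of the higher rest, which must stay as it is, then lay the bar in the V grooves of both saddles so that it lies level across them, and let go. Set things down without dropping them and leave everything else on the cart where it is.

Things in the scene. Friction and masses are not known exactly. Their poses are not given: they have to be found in the camera images.
- low_rest: The lower screw rest, bolted down: round grey cast base 90 mm across, upright threaded steel rod 24 mm thick, on it a knurled aluminium collar, on that a dark steel V saddle that rises and sinks with the collar but does not turn. Origin: centre of the base's underside; z up, y along the V groove. Identical in make to the other rest; either may be the left one.
- low_seat (a point): On the lower rest: where the bar's axis lies when seated in its V, 38.6 mm above the collar's mid-height; the V's tips are 2 mm higher. The 90 degree V runs along y, is 34 mm wide at the top, 24 mm long. Seen from above the saddle stays within 24 mm of the rod's axis, so fingers can straddle it to grip the collar.
- high_seat (a point): The same point on the higher rest, 5 to 12 mm higher than low_seat at the start; this rest's collar must be left as it is. The rests stand 220 to 250 mm apart along their common y axis, so that the V grooves are in one line.
- low_collar_mid (a point): Middle of the lower rest's knurled collar, on the rod's axis, half-way up. 56 mm across, 20 mm high; gripped across its diameter from above. Right-hand thread: turned anticlockwise seen from above, collar and saddle rise 10 mm per full turn (1.59 mm per radian). Stiff (0.08 N m), stays where left. x, y turn with the collar.
- low_collar (a joint): Angle of the lower rest's collar in rad, positive anticlockwise seen from above (rising); 0 is the bottom of its travel, 12.57 the top (20 mm higher).
- bar: The pull bar: straight steel tube 22 mm thick, 380 mm long over all, with a black hexagonal rubber end 30 mm across flats and 22 mm long at each end, 0.5 kg. Origin at its centre, x along the bar. It lies on the cart top at the start with its axis 15 mm above the top.
- push_grip (a point): Middle of the grip of the black push-up handle: a round rubber grip 32 mm thick and 128 mm long between two A-shaped ends, on two feet. x runs along the grip, z up; the point is 116 mm above the soles of the feet. The handle is 172 mm long, 80 mm wide at the feet, 135 mm high, 0.45 kg. It stands between the rests, higher than the bar will lie.
- push_handle: The push-up handle itself; origin at the centre between its feet, level with their soles; axes as for the grip.
- mat: The black rubber mat fixed on one side of the cart top, 280 mm (along its x) by 200 mm, 6 mm thick; origin at the centre of its underside.
- dumbbell_a: Pink vinyl hexagonal dumbbell lying behind the rests, 180 mm long (along x), 70 mm over its corners, 60 mm high; origin at the centre of its underside. Leave alone.
- dumbbell_b: The other pink dumbbell, near the back edge; same size. Leave alone.
- peanut_mid (a point): Centre of the blue peanut ball, 126 mm long (along x), 64 mm thick, lying in front of the robot. It rolls easily. Leave alone.
- tape_roll: Roll of grey tape (hollow core) lying flat near one of the rests, 86 mm across, 25 mm high; origin at the centre of its underside. Leave alone.
- spray_bottle: White spray bottle at the back, 68 mm across, 182 mm high; origin at the centre of its underside. Leave alone.
- wrench: Steel wrench lying flat in front, to the left, 190 mm long. Leave alone.

How it is judged (in metres and radians):
On the way:
1. The lower rest's saddle is level with the higher one within 2.5 mm and its collar is let go, before the bar is laid on the rests (z of low_seat in the frame of high_seat between -0.0025 and 0.0025 m and contact force between the fingers and anything else below 0.1 N and height (world z) of bar below 0.05 m), for 0.2 s.
At the end, for the whole second after the job is handed in: Saddles level within 2.5 mm; bar at rest in both V grooves (each seat point within 4 mm of the bar's axis, 25 mm or more from its ends); push-up handle at rest, upright within 0.08 rad, its grip within 120 mm along and 80 mm across of the mat's centre; collar still (z of low_seat in the frame of high_seat between -0.0025 and 0.0025 m and x of low_seat in the frame of bar between -0.165 and 0.165 m and y of low_seat in the frame of bar between -0.004 and 0.004 m and z of low_seat in the frame of bar between -0.004 and 0.004 m and x of high_seat in the frame of bar between -0.165 and 0.165 m and y of high_seat in the frame of bar between -0.004 and 0.004 m and z of high_seat in the frame of bar between -0.004 and 0.004 m and x of push_grip in the frame of mat between -0.12 and 0.12 m and y of push_grip in the frame of mat between -0.08 and 0.08 m and angle between push_grip's own z axis and vertical below 0.08 rad and height (world z) of push_grip below 0.128 m and linear speed of each of bar, push_handle below 0.02 m/s and velocity of joint low_collar below 0.05 rad/s); the robot touches nothing.
It fails at once if the higher rest's setting is changed (its seat moves more than 2.5 mm) (distance of high_seat from where it was at the start of the episode above 0.0025 m).
It fails at once if the bar is dropped (moves faster than 0.7 m/s while the fingers do not hold it) (linear speed of bar above 0.7 m/s and contact force between the fingers and bar below 0.3 N).
It fails at once if the push-up handle is dropped (moves faster than 0.7 m/s while the fingers do not hold it) (linear speed of push_handle above 0.7 m/s and contact force between the fingers and push_handle below 0.3 N).
It fails at once if a bystander (dumbbell, peanut ball, tape roll, spray bottle or wrench) is moved more than 30 mm (distance of any of dumbbell_a, dumbbell_b, peanut_mid, tape_roll, spray_bottle, wrench from where it was at the start of the episode above 0.03 m).
It also fails if it takes over 72 s, if anything falls off the work surface, if the arm or the gripper's body presses on something with over 40 N, if the wrist force passes 120 N, or if a joint passes its speed limit or range.

## Robot

A 6-joint arm with a two-finger parallel gripper is mounted at the origin on the work surface. World frame = base frame: x ahead of the robot, y to its left, z up, the work surface at z = 0. Lengths are in m, angles in degrees, forces in N, time in s.
With the tool pointing down it reaches from about 0.4 to 0.825 m from the base axis. Payload 7 kg.
Tool frame: the origin (TCP) lies between the finger pads; the fingertips stand 11 mm ahead of it and the grasp point (between the pads) lies 8 mm behind it (r.tcp_to_tips is the distance from the TCP to the fingertips, in m); x points along the fingers, y is the direction in which the jaws open and shut, and the axes are right-handed (so a half turn about x gives the same grasp; the last joint's range is limited). The gripper opens to 88 mm and grips with 3 to 60 N. Pads are 19 mm wide; open, the fingers measure 130 mm over their backs; the gripper's body (78 mm by 193 mm) begins 47 mm behind the grasp point.
Start: joints at [-54.712, 20.546, 0.682, 0, -70.136, -16.507], TCP at [0.217, -0.639, 0.238] pointing down, gripper open.
Joint ranges: [-176.03, 176.03], [-82.01, 121.73], [-58.28, 71.71], [-173.87, 95.51], [-174.79, -0.11], [-173.66, 173.66]. Speed limits (degrees/s): [136.94, 136.94, 172.46, 180, 180, 180].

## Interface

Orientations are given as [roll, pitch, yaw] about the fixed x, y, z axes, in that order (R = Rz(yaw) Ry(pitch) Rx(roll)).
In Python, from plant import r gives the robot as it stands.
- The arm moves only by the tool arm_command, never from a script. Its argument "plan" is a list of rows, each an object of numbers: "dx", "dy", "dz": the shift along the tool's x, y, z each as a share of 0.02 m, from -1 to 1; "wx", "wy", "wz": the turn, a rotation vector about the tool's x, y, z each as a share of 0.08 rad, from -1 to 1. In form: [{"dx": .., "dy": .., "dz": .., "wx": .., "wy": .., "wz": ..}, ...]. A call has 1 to 20 rows; each row shifts and turns the pose as measured when the row begins, along the tool's axes as they then stand; what a row does not reach is not made up. A row lasts 1/12 s, in which the tool goes at most 41.7 mm and 7.16 degrees, less where a joint would pass 70% of its speed; a pose out of reach is approached as far as the arm can. A call with a number of a shift or a turn outside -1 to 1 is refused whole. A call with a gripper value outside its range is refused whole. "fingers" is the closure, from -1 (fully open) to 1 (shut), so that 0 is half open, set as the call begins (left out, the last holds). The fingers move at their own pace and stop on an object; "force" is the grip in N (left out, the last holds). Time passes only in rows, so rows that do not move let the fingers close. It gives the time, the measured TCP pose, the force and the opening at its end, in the units of the state.
- r.get_state(): the state, without advancing time (a new reading comes with each control period).
- r.capture(name): name is "scene" or "side" or "wrist"; returns (picture, depth): 420x560x3 uint8, red, green, blue; 420x560 float32, m along the optical axis (not along the pixel's ray), 0 where there is no reading.
- r.camera_model(name): a dict with "vertical_fov" (degrees; the focal length in pixels is half the picture's height over the tangent of half this angle, whatever the lens; pixels are square), "cx", "cy" (the principal point, pixels), "R" (3x3) and "t" (3): a world point X has camera coordinates R X + t. Camera axes: x right, y down, z forward; pixel columns grow to the right and rows downward; lengths in m; the calibration is good to about 2 mm. A picture is of the moment at which its call begins: read the wrist's pose just before it. camera_model takes no time and is no camera call; for the wrist camera it gives the pose at the moment of the call.
- r.close_job(): hands the job in, once; it reports no verdict.
Trained networks look in the newest picture that a camera, given by its name, has taken for a name from the list of things; names that differ only in an ending like _2 or _b are one class to them, and where a whole thing is asked for, a point or a joint stands for the part that bears it (a point fixed in the world has none). Each returns a list of dicts, best first, with "score" (0 to 1); they miss things now and then, are a little off and sometimes report something else, mostly with a low value. They report only what shows in the picture. A call takes as long as a camera call.
- r.cut_out(camera, query): "mask" (420x560 bool, what is visible of it) and "bbox" ([left, top, width, height] in pixels, round what is visible of it).
- r.spot_point(camera, query): "centre" ([column, row] in pixels: a listed point, or the origin of a listed thing).
The state is a dict: "time_s": time; "joints": joint angles; "qd": joint speeds; "joint_torque": joint torques, N m; "tcp_pos": TCP position; "eef_rot": TCP orientation; "contact_force": force on the tool from outside, world axes, zero at the start; "moment": the same for the moment, N m; "gripper_width": finger opening in m.
Only numpy, scipy, OpenCV 4.12 (cv2) and the standard library are available. Lean on these libraries where they do the work, as an engineer would, in place of code of your own. Each camera call takes 0.05 s, during which the arm holds its last target.

## Working session

There is one attempt and no reset: what is moved stays moved. The work goes in short steps, Python scripts to look and compute and a tool call to move; the robot and the scene stay as the last step left them, time stands still between calls to the robot, and variables do not carry over. Pictures are saved under pics/ and viewed, and the job is handed in when it is done.

Besides the shell and the picture viewer there is one more tool, called after "Request:" as name([rows], argument=value, ...), one row to a line, values as JSON. arm_command: Moves the arm, as the interface text tells. Shift numbers are shares of 0.02 m and turn numbers shares of 0.08 rad, none past 1 either way. Its arguments: {"type":"object","properties":{"plan":{"type":"array","items":{"type":"object","properties":{"dx":{"type":"number"},"dy":{"type":"number"},"dz":{"type":"number"},"wx":{"type":"number"},"wy":{"type":"number"},"wz":{"type":"number"}}}},"fingers":{"type":"number"},"force":{"type":"number"}},"required":["plan"]}

```bash
ls; mkdir -p pics; cat > h.py <<'E'
import numpy as np, cv2
from plant import r
def cam(n):
    m=r.camera_model(n); f=210/np.tan(np.radians(m['vertical_fov'])/2)
    return f,m['cx'],m['cy'],np.array(m['R']),np.array(m['t'])
def cap(n,fn=None):
    M=cam(n); p,d=r.capture(n)
    if fn: cv2.imwrite('pics/'+fn,p[:,:,::-1])
    return p,d,M
def cloud(d,M):
    f,cx,cy,R,t=M
    v,u=np.mgrid[0:d.shape[0],0:d.shape[1]]
    P=np.stack([(u-cx)*d/f,(v-cy)*d/f,d],-1)
    W=(P-t)@R
    W[d<=0]=np.nan
    return W
def ray(u,v,M,z):
    f,cx,cy,R,t=M
    c=-R.T@t; dr=R.T@np.array([(u-cx)/f,(v-cy)/f,1]); return c+dr*(z-c[2])/dr[2]
def proj(X,M):
    f,cx,cy,R,t=M
    p=R@np.array(X)+t; return np.array([cx+f*p[0]/p[2],cy+f*p[1]/p[2]])
E
python3 - <<'E'
from h import *
for n in ['scene','side','wrist']:
    p,d,M=cap(n,n+'0.png'); np.save(n+'0.npy',d); print(n,M[0],-M[3].T@M[4],M[3].tolist())
print(r.get_state())
E
```

```text
pics
scene 464.55667008317806 [ 1.25103383 -0.54651837  1.04779196] [[0.642938748003761, 0.7658650864924137, 0.00896859004103196], [0.5779750510710658, -0.4774563329169904, -0.661800793665933], [-0.5025680119692809, 0.4306809949944711, -0.7496260893911156]]
side 380.0769512884178 [0.53587321 0.67512593 0.72354511] [[-0.998526990328208, -0.054214916323588686, -0.0021429965275561957], [-0.03494879225533801, 0.6728923652381988, -0.7389143703596757], [0.04150218676147152, -0.7377510472050643, -0.6737959341238615]]
wrist 356.6713779691079 [ 0.14848983 -0.66301626  0.38371386] [[-0.32267479829841966, 0.946508163008736, 0.0018088396561450474], [0.9124311096954156, 0.31054824058687336, 0.2665131522615525], [0.25169514219202993, 0.08764751922458992, -0.963829584403129]]
{'time_s': 0.15, 'joints': array([-5.47114503e+01,  2.05828892e+01,  6.47311886e-01, -1.30463716e-02,
       -7.01374252e+01, -1.65061786e+01]), 'qd': array([ 0.07474131, -0.23962766,  0.252404  ,  0.1562341 ,  0.06133623,
       -0.04451839]), 'joint_torque': array([-3.58262432e-04, -5.83275604e+01,  2.93291563e+01,  7.00130180e+00,
        8.77375278e-03, -9.26097232e-05]), 'tcp_pos': array([ 0.21718085, -0.63873884,  0.23684425]), 'eef_rot': array([ 96.96947446,  89.92597395, 115.74740498]), 'contact_force': array([-0.55897891,  0.09083471,  0.29858261]), 'moment': array([ 0.00922895,  0.0121651 , -0.00081435]), 'gripper_width': 0.08760823667067393}
```

View pics/scene0.png

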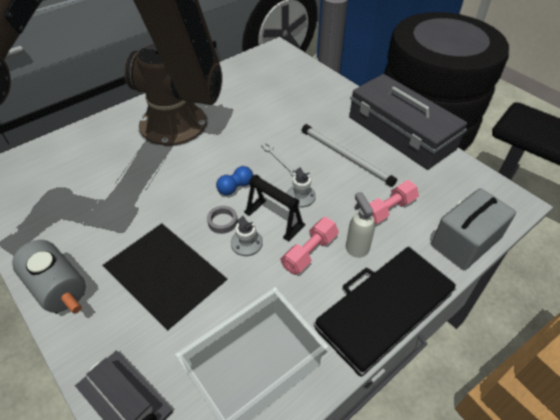

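View pics/side0.png

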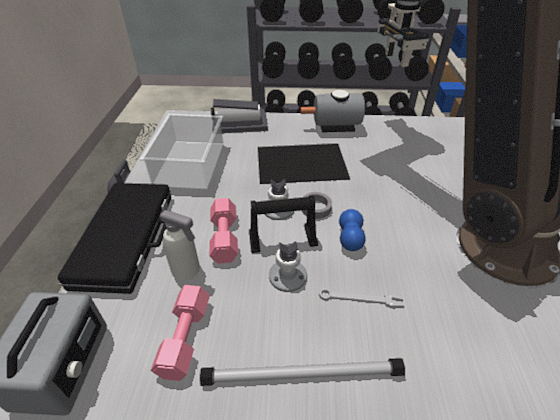

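View pics/wrist0.png

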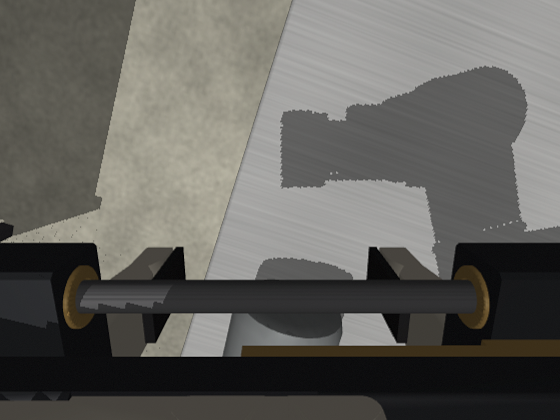

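Scene: the push-up handle stands between the rests (~275,200), with the mat to its right (~165,275) and the bar to its left (~350,155). In the side view the two saddles are at (279,190) and (289,255). Next I'll measure.

```bash
python3 - <<'E'
from h import *
import pickle
out={}
for n in ['scene','side']:
    M=cam(n); d=np.load(n+'0.npy'); W=cloud(d,M)
    for q in ['low_rest','push_handle','bar','mat','low_seat','high_seat','low_collar_mid','tape_roll','wrench','peanut_mid','dumbbell_a','spray_bottle']:
        if q in('low_seat','high_seat','low_collar_mid'):
            print(n,q,[(round(x['score'],2),np.round(x['centre'])) for x in r.spot_point(n,q)][:3]); continue
        for c in r.cut_out(n,q)[:2]:
            m=c['mask']; P=W[m]; P=P[~np.isnan(P[:,0])]
            if len(P)<10: continue
            out[n,q,round(c['score'],2)]=m
            print(n,q,round(c['score'],2),c['bbox'],'med',np.round(np.median(P,0),3),'lo',np.round(np.percentile(P,3,0),3),'hi',np.round(np.percentile(P,97,0),3))
pickle.dump(out,open('masks.pkl','wb'))
print(r.get_state()['time_s'])
E
```

```text
scene low_rest 0.82 [230.9, 213.6, 29.1, 43.5] med [ 0.603 -0.127  0.018] lo [ 0.557 -0.157  0.004] hi [ 0.631 -0.084  0.095]
scene push_handle 0.58 [243.8, 175.6, 62.2, 65.0] med [ 0.585 -0.008  0.087] lo [ 0.493 -0.048  0.001] hi [0.655 0.038 0.133]
scene push_handle 0.33 [264.5, 145.3, 28.0, 26.7] med [0.384 0.169 0.006] lo [ 0.306  0.159 -0.003] hi [0.46  0.187 0.012]
scene bar 0.97 [304.2, 126.9, 94.1, 61.1] med [0.532 0.348 0.022] lo [0.34  0.322 0.001] hi [0.704 0.372 0.031]
scene mat 0.63 [103.6, 225.6, 122.0, 105.0] med [ 0.541 -0.35   0.006] lo [ 0.401 -0.442  0.002] hi [ 0.663 -0.248  0.01 ]
scene mat 0.3 [216.4, 169.8, 36.3, 24.8] med [ 0.411 -0.026  0.05 ] lo [ 0.38  -0.074  0.018] hi [0.427 0.031 0.064]
scene low_seat [(0.94, array([245., 224.]))]
scene high_seat [(0.64, array([301., 172.]))]
scene low_collar_mid [(0.72, array([246., 228.])), (0.38, array([222., 222.])), (0.28, array([307., 251.]))]
scene tape_roll 0.79 [208.9, 204.3, 27.3, 31.0] med [ 0.494 -0.127  0.021] lo [ 0.449 -0.167  0.001] hi [ 0.527 -0.09   0.028]
scene wrench 0.52 [260.7, 146.5, 33.1, 28.2] m
[... 1354 characters left out ...]
5, 290.0, 84.1, 15.7] med [0.376 0.173 0.008] lo [0.301 0.157 0.001] hi [0.475 0.19  0.01 ]
side wrench 0.43 [266.6, 185.5, 19.5, 15.8] med [ 0.592 -0.1    0.067] lo [ 0.564 -0.168  0.001] hi [ 0.623 -0.008  0.131]
side peanut_mid 0.78 [336.6, 205.1, 27.8, 46.9] med [0.401 0.014 0.052] lo [ 0.372 -0.053  0.025] hi [0.425 0.046 0.064]
side dumbbell_a 0.7 [208.8, 199.5, 27.1, 60.1] med [0.719 0.042 0.047] lo [ 0.684 -0.079  0.014] hi [0.758 0.09  0.062]
side dumbbell_a 0.68 [249.6, 196.2, 71.4, 55.0] med [0.573 0.006 0.108] lo [ 0.488 -0.099  0.   ] hi [0.655 0.046 0.133]
side spray_bottle 0.9 [159.1, 211.2, 41.9, 66.0] med [0.789 0.129 0.108] lo [0.759 0.1   0.007] hi [0.824 0.143 0.182]
1.35
```

```bash
python3 - <<'E'
from h import *
from scipy.optimize import least_squares
Ws={n:cloud(np.load(n+'0.npy'),cam(n)) for n in ['scene','side']}
for n,W in Ws.items():
    P=W.reshape(-1,3); P=P[~np.isnan(P[:,0])]
    def box(a,b,c,d,e,f): return P[(P[:,0]>a)&(P[:,0]<b)&(P[:,1]>c)&(P[:,1]<d)&(P[:,2]>e)&(P[:,2]<f)]
    for nm,y0 in [('R',-0.115),('L',0.12)]:
        Q=box(.53,.66,y0-.06,y0+.06,.03,.2); 
        Q=Q[abs(Q[:,1]-y0)<.05]
        top=Q[Q[:,2]>Q[:,2].max()-.012]
        print(n,nm,'top5',np.round(np.sort(Q[:,2])[-12:],4),'meantop',top.mean(0).round(4),top.min(0).round(4),top.max(0).round(4))
        h=np.histogram(Q[:,2],bins=np.arange(.03,.12,.004)); print(list(zip(h[1].round(3),h[0])))
    H=box(.48,.67,-.06,.06,.125,.14); 
    c=H.mean(0); u,s,v=np.linalg.svd(H[:,:2]-c[:2]); print('grip top',c.round(4),v[0],np.percentile((H[:,:2]-c[:2])@v[0],[0,1,50,99,100]).round(4), H[:,2].max())
    B=box(.3,.75,.3,.42,.005,.035); 
    c=B.mean(0); u,s,v=np.linalg.svd(B[:,:2]-c[:2]); t=(B[:,:2]-c[:2])@v[0]
    print('bar',c.round(4),v[0],t.min(),t.max())
    B2=B[B[:,2]>.0245]; m=abs(t)<.14
    def res(p):
        # axis y=p0+p1*(x-.52), z=.015 r=.011
        k=B[m&(B[:,2]>.015)]; nn=np.hypot(1,p[1]); dy=(k[:,1]-p[0]-p[1]*(k[:,0]-.52))/nn
        return np.hypot(dy,k[:,2]-p[2])-.011
    s=least_squares(res,[.35,0,.015],loss='soft_l1',f_scale=.002); print('bar fit',s.x)
    Mt=box(.35,.75,-.5,-.2,.0035,.0085)
E
```

```text
scene R top5 [0.097  0.0972 0.0973 0.0974 0.0975 0.0975 0.0978 0.0978 0.0984 0.0993
 0.1    0.1001] meantop [ 0.5867 -0.1184  0.0939] [ 0.5708 -0.1319  0.0887] [ 0.6119 -0.1023  0.1001]
[(np.float64(0.03), np.int64(1)), (np.float64(0.034), np.int64(0)), (np.float64(0.038), np.int64(0)), (np.float64(0.042), np.int64(0)), (np.float64(0.046), np.int64(2)), (np.float64(0.05), np.int64(15)), (np.float64(0.054), np.int64(20)), (np.float64(0.058), np.int64(18)), (np.float64(0.062), np.int64(53)), (np.float64(0.066), np.int64(71)), (np.float64(0.07), np.int64(42)), (np.float64(0.074), np.int64(18)), (np.float64(0.078), np.int64(18)), (np.float64(0.082), np.int64(28)), (np.float64(0.086), np.int64(24)), (np.float64(0.09), np.int64(29)), (np.float64(0.094), np.int64(27)), (np.float64(0.098), np.int64(4)), (np.float64(0.102), np.int64(0)), (np.float64(0.106), np.int64(0)), (np.float64(0.11), np.int64(0)), (np.float64(0.114), np.int64(0))]
scene L top5 [0.1062 0.1064 0.1067 0.1071 0.1072 0.1073 0.1073 0.1074 0.1075 0.1079
 0.1083 0.1087] meantop [0.5519 0.1159 0.1026] [0.5346 0.1027 0.0971] [0.5
[... 2457 characters left out ...]
float64(0.066), np.int64(25)), (np.float64(0.07), np.int64(34)), (np.float64(0.074), np.int64(88)), (np.float64(0.078), np.int64(92)), (np.float64(0.082), np.int64(32)), (np.float64(0.086), np.int64(28)), (np.float64(0.09), np.int64(36)), (np.float64(0.094), np.int64(37)), (np.float64(0.098), np.int64(33)), (np.float64(0.102), np.int64(44)), (np.float64(0.106), np.int64(28)), (np.float64(0.11), np.int64(0)), (np.float64(0.114), np.int64(0))]
grip top [0.5712 0.0017 0.1303] [0.98214114 0.18814566] [-0.0759 -0.075   0.0005  0.0739  0.0751] 0.13712397556594158
bar [0.5254 0.3543 0.0241] [-0.99577465 -0.09183058] -0.22517719865733823 0.21891385171754024
bar fit [0.35060478 0.10308183 0.0155563 ]
```

```bash
python3 - <<'E'
import cv2
p=cv2.imread('pics/scene0.png'); s=cv2.imread('pics/side0.png')
a=cv2.resize(p[150:270,190:330],None,fx=5,fy=5,interpolation=2); cv2.imwrite('pics/z1.png',a)
a=cv2.resize(s[165:300,215:355],None,fx=4.4,fy=4.4,interpolation=2); cv2.imwrite('pics/z2.png',a)
E
```

```text
(no output)
```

View pics/z1.png

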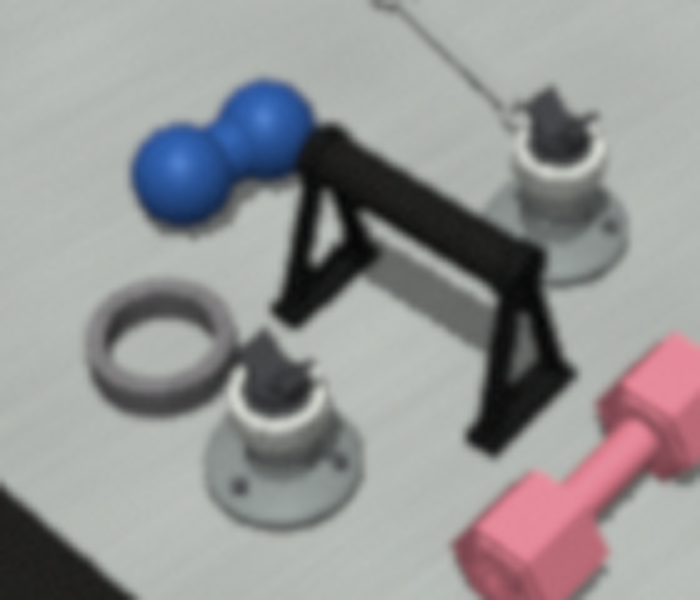

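View pics/z2.png

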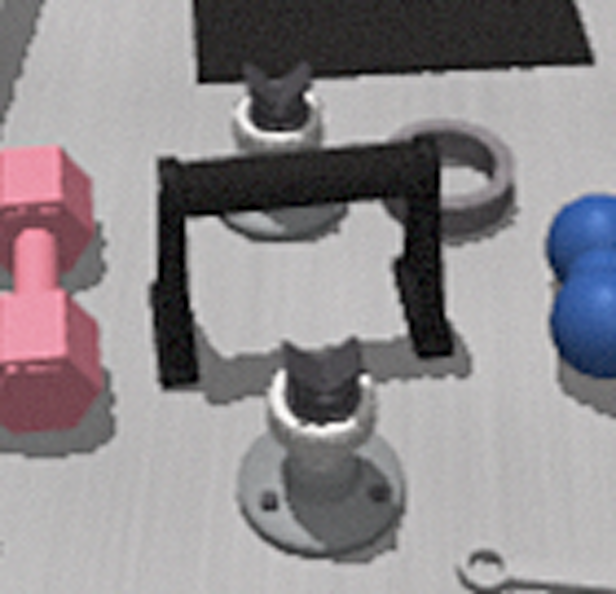

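```bash
cat >> h.py <<'E'
def grot():
    from scipy.spatial.transform import Rotation as Ro
    s=r.get_state(); return np.array(s['tcp_pos']),Ro.from_euler('xyz',s['eef_rot'],degrees=True).as_matrix(),s
def go(target,yaw):
    """yaw deg (mod 180) of tool y axis in world; prints tool-frame needs"""
    from scipy.spatial.transform import Rotation as Ro
    p,R,s=grot(); 
    y=R[:,1]; cur=np.degrees(np.arctan2(y[1],y[0]))
    best=None
    for k in (0,180):
        a=np.radians(yaw+k); Y=np.array([np.cos(a),np.sin(a),0]); X=np.array([0,0,-1.]); T=np.stack([X,Y,np.cross(X,Y)],1)
        rv=Ro.from_matrix(R.T@T).as_rotvec(); d=T.T@(np.array(target)-p)
        print('k',k,'rot rows(wx,wy,wz)/0.08',np.round(rv/.08,2),'then d/0.02 in final frame',np.round(d/.02,2),' in current frame',np.round(R.T@(np.array(target)-p)/.02,2))
    print('t',s['time_s'],'pos',p.round(4),'jawyaw',round(cur,2),'j',np.round(s['joints'],1),'w',round(s['gripper_width'],4),'F',np.round(s['contact_force'],1))
E
python3 - <<'E'
from h import *
import pickle
from scipy.optimize import least_squares
ms=pickle.load(open('masks.pkl','rb'))
Ws={n:cloud(np.load(n+'0.npy'),cam(n)) for n in ['scene','side']}
for n,W in Ws.items():
    P=W.reshape(-1,3); P=P[~np.isnan(P[:,0])]
    H=P[(abs(P[:,0]-.572)<.06)&(abs(P[:,1])<.04)&(P[:,2]>.105)&(P[:,2]<.14)]
    f=lambda p:np.hypot((H[:,1]-p[0]-p[1]*(H[:,0]-.572))/np.hypot(1,p[1]),H[:,2]-p[2])-.016
    s=least_squares(f,[0,.19,.116],loss='soft_l1',f_scale=.002); print(n,'grip',s.x,'yaw',np.degrees(np.arctan(s.x[1])),len(H))
    H=P[(abs(P[:,0]-.572)<.12)&(abs(P[:,1])<.05)&(P[:,2]>.105)&(P[:,2]<.14)]
    a=np.array([1,s.x[1]])/np.hypot(1,s.x[1]); t=(H[:,:2]-[.572,s.x[0]])@a; print('ends',np.percentile(t,[0,.5,1,99,99.5,100]).round(4))
    k=[k for k in ms if k[0]==n and k[1]=='mat'][0]; Q=W[ms[k]]; Q=Q[(Q[:,2]<.012)]
    print('mat',cv2.minAreaRect(Q[:,:2].astype(np.float32)))
    k=[k for k in ms if k[0]==n and k[1]=='bar'][0]; Q=W[ms[k]]; Q=Q[Q[:,2]>.012]
    a=np.array([1,.1034])/np.hypot(1,.1034); t=(Q[:,:2]-[.52,.351])@a; print('barends',np.percentile(t,[0,.5,1,99,99.5,100]).round(4))
go([.572,-.002,.25],101)
E
```

```text
scene grip [-0.00251439  0.19731768  0.11557948] yaw 11.162082019737769 467
ends [-0.0769 -0.0765 -0.0751  0.0767  0.0774  0.079 ]
mat ((0.5259107947349548, -0.34295180439949036), (0.2886808216571808, 0.20536066591739655), 7.566313743591309)
barends [-0.1933 -0.1917 -0.1888  0.1859  0.1866  0.1872]
side grip [-0.00409436  0.19837226  0.11624952] yaw 11.220229029353632 678
ends [-0.076  -0.0749 -0.0745  0.0753  0.0755  0.0767]
mat ((0.5276310443878174, -0.3439537584781647), (0.2822616398334503, 0.20321150124073029), 7.7991533279418945)
barends [-0.1951 -0.1928 -0.1912  0.1826  0.1841  0.1855]
k 0 rot rows(wx,wy,wz)/0.08 [1.7 0.  0. ] then d/0.02 in final frame [-0.62 27.88 23.49]  in current frame [-0.62 24.45 27.05]
k 180 rot rows(wx,wy,wz)/0.08 [-37.57  -0.     0.  ] then d/0.02 in final frame [ -0.62 -27.88 -23.49]  in current frame [-0.62 24.45 27.05]
t 1.35 pos [ 0.2173 -0.639   0.2376] jawyaw 108.78 j [-54.7  20.5   0.7  -0.  -70.1 -16.5] w 0.0875 F [ 0.3  0.8 -0.1]
```

Request:
arm_command([
  {"wx": 0.85,"dy": 0.88,"dz": 0.97},
  {"wx": 0.85,"dy": 0.92,"dz": 0.93},
  {"dy": 1,"dz": 0.84},
  {"dy": 1,"dz": 0.84},
  {"dy": 1,"dz": 0.84},
  {"dy": 1,"dz": 0.84},
  {"dy": 1,"dz": 0.84},
  {"dy": 1,"dz": 0.84},
  {"dy": 1,"dz": 0.84},
  {"dy": 1,"dz": 0.84},
  {"dy": 1,"dz": 0.84},
  {"dy": 1,"dz": 0.84},
  {"dy": 1,"dz": 0.84},
  {"dy": 1,"dz": 0.84},
  {"dy": 1,"dz": 0.84},
  {"dy": 1,"dz": 0.84},
  {"dy": 1,"dz": 0.84},
  {"dy": 1,"dz": 0.84},
  {"dy": 1,"dz": 0.84},
  {"dy": 1,"dz": 0.84},
], fingers=-1, force=30)

```text
schema error: expected keys dx, dy, dz, wx, wy, wz
```

```bash
python3 -c "
from h import *
go([.572,-.0033,.25],101.2)"
```

```text
k 0 rot rows(wx,wy,wz)/0.08 [1.65 0.   0.  ] then d/0.02 in final frame [-0.62 27.74 23.57]  in current frame [-0.62 24.39 27.02]
k 180 rot rows(wx,wy,wz)/0.08 [-37.62  -0.     0.  ] then d/0.02 in final frame [ -0.62 -27.74 -23.57]  in current frame [-0.62 24.39 27.02]
t 1.35 pos [ 0.2173 -0.639   0.2376] jawyaw 108.78 j [-54.7  20.5   0.7  -0.  -70.1 -16.5] w 0.0875 F [ 0.3  0.8 -0.1]
```

All six keys are needed in every row.

Request:
arm_command([
  {"dx": 0,"dy": 0.88,"dz": 0.97,"wx": 0.85,"wy": 0,"wz": 0},
  {"dx": 0,"dy": 0.92,"dz": 0.93,"wx": 0.8,"wy": 0,"wz": 0},
  {"dx": 0,"dy": 1,"dz": 0.84,"wx": 0,"wy": 0,"wz": 0},
  {"dx": 0,"dy": 1,"dz": 0.84,"wx": 0,"wy": 0,"wz": 0},
  {"dx": 0,"dy": 1,"dz": 0.84,"wx": 0,"wy": 0,"wz": 0},
  {"dx": 0,"dy": 1,"dz": 0.84,"wx": 0,"wy": 0,"wz": 0},
  {"dx": 0,"dy": 1,"dz": 0.84,"wx": 0,"wy": 0,"wz": 0},
  {"dx": 0,"dy": 1,"dz": 0.84,"wx": 0,"wy": 0,"wz": 0},
  {"dx": 0,"dy": 1,"dz": 0.84,"wx": 0,"wy": 0,"wz": 0},
  {"dx": 0,"dy": 1,"dz": 0.84,"wx": 0,"wy": 0,"wz": 0},
  {"dx": 0,"dy": 1,"dz": 0.84,"wx": 0,"wy": 0,"wz": 0},
  {"dx": 0,"dy": 1,"dz": 0.84,"wx": 0,"wy": 0,"wz": 0},
  {"dx": 0,"dy": 1,"dz": 0.84,"wx": 0,"wy": 0,"wz": 0},
  {"dx": 0,"dy": 1,"dz": 0.84,"wx": 0,"wy": 0,"wz": 0},
  {"dx": 0,"dy": 1,"dz": 0.84,"wx": 0,"wy": 0,"wz": 0},
  {"dx": 0,"dy": 1,"dz": 0.84,"wx": 0,"wy": 0,"wz": 0},
  {"dx": 0,"dy": 1,"dz": 0.84,"wx": 0,"wy": 0,"wz": 0},
  {"dx": 0,"dy": 1,"dz": 0.84,"wx": 0,"wy": 0,"wz": 0},
  {"dx": 0,"dy": 1,"dz": 0.84,"wx": 0,"wy": 0,"wz": 0},
  {"dx": 0,"dy": 1,"dz": 0.84,"wx": 0,"wy": 0,"wz": 0},
], fingers=-1, force=30)

```text
time_s: 3.02
tcp_pos: [0.4812, -0.1663, 0.2391]
eef_rot: [-26.9, 89.7, -16.4]
contact_force: [1.1, -0.5, -0.3]
gripper_width: 0.0873
```

```bash
python3 -c "
from h import *
go([.572,-.0033,.25],101.2)"
```

```text
k 0 rot rows(wx,wy,wz)/0.08 [-0.17  0.07  0.03] then d/0.02 in final frame [-0.55  7.11  6.04]  in current frame [-0.53  7.19  5.94]
k 180 rot rows(wx,wy,wz)/0.08 [39.1   0.05 -0.1 ] then d/0.02 in final frame [-0.55 -7.11 -6.04]  in current frame [-0.53  7.19  5.94]
t 3.0167 pos [ 0.4812 -0.1663  0.2391] jawyaw 100.43 j [  3.2   4.5 -20.1   0.1 -65.1 -82.8] w 0.0873 F [ 1.1 -0.5 -0.3]
```

Request:
arm_command([
  {"dx": 0,"dy": 1,"dz": 0.83,"wx": -0.17,"wy": 0.07,"wz": 0},
  {"dx": 0,"dy": 1,"dz": 0.85,"wx": 0,"wy": 0,"wz": 0},
  {"dx": 0,"dy": 1,"dz": 0.85,"wx": 0,"wy": 0,"wz": 0},
  {"dx": 0,"dy": 1,"dz": 0.85,"wx": 0,"wy": 0,"wz": 0},
  {"dx": 0,"dy": 1,"dz": 0.85,"wx": 0,"wy": 0,"wz": 0},
  {"dx": 0.5,"dy": 1,"dz": 0.85,"wx": 0,"wy": 0,"wz": 0},
  {"dx": 1,"dy": 0.9,"dz": 0.85,"wx": 0,"wy": 0,"wz": 0},
  {"dx": 0.8,"dy": 0.15,"dz": 0.1,"wx": 0,"wy": 0,"wz": 0},
  {"dx": 0,"dy": 0,"dz": 0,"wx": 0,"wy": 0,"wz": 0},
])

```text
time_s: 3.77
tcp_pos: [0.5796, 0.0093, 0.1948]
eef_rot: [-19.5, 89.5, -7.9]
contact_force: [-0.9, -0.5, -1.3]
gripper_width: 0.0874
```

```bash
python3 -c "
from h import *
p,d,M=cap('wrist','w1.png')
go([.572,-.0033,.108],101.2)
print(proj([.572,-.0033,.132],M),proj([.588,-.117,.0975],M),proj([.5525,.1168,.107],M))"
```

```text
k 0 rot rows(wx,wy,wz)/0.08 [0.08 0.12 0.04] then d/0.02 in final frame [ 4.41 -0.52 -0.52]  in current frame [ 4.41 -0.5  -0.56]
k 180 rot rows(wx,wy,wz)/0.08 [-39.19  -0.07   0.19] then d/0.02 in final frame [4.41 0.52 0.52]  in current frame [ 4.41 -0.5  -0.56]
t 3.8167 pos [0.5801 0.0089 0.1963] jawyaw 101.56 j [ 20.4  13.1 -15.6   0.3 -60.8 -99. ] w 0.0876 F [-0.   0.4  0.8]
[259.59985253 215.72167406] [ 98.42603281 191.39266915] [439.14519028 212.22606555]
```

View pics/w1.png

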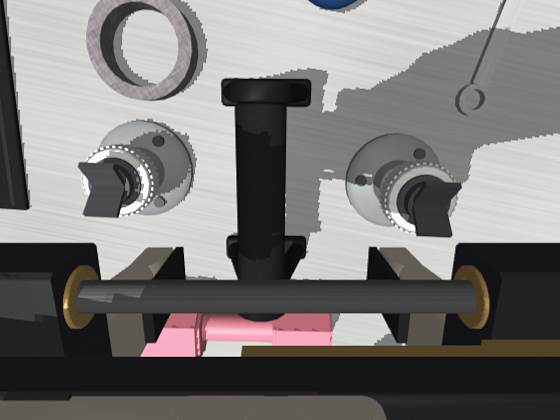

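The wrist view shows the handle grip at cols 236-286, centred near 260 as predicted. The saddles are at (103,190) and (436,210), also matching. I'll descend.

Request:
arm_command([
  {"dx": 0,"dy": -0.5,"dz": -0.52,"wx": 0.08,"wy": 0.12,"wz": 0.04},
  {"dx": 0.8,"dy": 0,"dz": 0,"wx": 0,"wy": 0,"wz": 0},
  {"dx": 1,"dy": 0,"dz": 0,"wx": 0,"wy": 0,"wz": 0},
  {"dx": 1,"dy": 0,"dz": 0,"wx": 0,"wy": 0,"wz": 0},
  {"dx": 1,"dy": 0,"dz": 0,"wx": 0,"wy": 0,"wz": 0},
  {"dx": 0.4,"dy": 0,"dz": 0,"wx": 0,"wy": 0,"wz": 0},
])

```text
time_s: 4.32
tcp_pos: [0.5735, -0.0089, 0.12]
eef_rot: [-1.8, 89.3, 9.2]
contact_force: [-0.3, -0.3, -0.3]
gripper_width: 0.0876
```

```bash
python3 -c "
from h import *
go([.572,-.0033,.108],101.2)"
```

```text
k 0 rot rows(wx,wy,wz)/0.08 [-0.04  0.15  0.  ] then d/0.02 in final frame [ 0.6   0.29 -0.02]  in current frame [ 0.6   0.29 -0.03]
k 180 rot rows(wx,wy,wz)/0.08 [ 3.923e+01  1.000e-02 -2.300e-01] then d/0.02 in final frame [ 0.6  -0.29  0.02]  in current frame [ 0.6   0.29 -0.03]
t 4.3167 pos [ 0.5735 -0.0089  0.12  ] jawyaw 101.02 j [ 18.7  16.7 -21.8   0.1 -50.9 -97.8] w 0.0876 F [-0.3 -0.3 -0.3]
```

Request:
arm_command([
  {"dx": 0.5,"dy": 0.28,"dz": -0.02,"wx": 0,"wy": 0.15,"wz": 0},
  {"dx": 0,"dy": 0,"dz": 0,"wx": 0,"wy": 0,"wz": 0},
])

```text
time_s: 4.48
tcp_pos: [0.5711, -0.0053, 0.1102]
eef_rot: [-166.4, 89.9, -155.5]
contact_force: [-0.3, -0.1, -0.6]
gripper_width: 0.0875
```

```bash
python3 -c "
from h import *
go([.572,-.0033,.108],101.2)"
```

```text
k 0 rot rows(wx,wy,wz)/0.08 [-0.07 -0.02  0.01] then d/0.02 in final frame [0.11 0.09 0.06]  in current frame [0.11 0.09 0.06]
k 180 rot rows(wx,wy,wz)/0.08 [3.92e+01 1.00e-02 4.00e-02] then d/0.02 in final frame [ 0.11 -0.09 -0.06]  in current frame [0.11 0.09 0.06]
t 4.4833 pos [ 0.5711 -0.0053  0.1102] jawyaw 100.87 j [ 19.1  17.5 -22.    0.  -50.6 -98.2] w 0.0875 F [-0.3 -0.1 -0.6]
```

Request:
arm_command([
  {"dx": 0.1,"dy": 0.09,"dz": 0,"wx": -0.07,"wy": 0,"wz": 0},
  {"dx": 0,"dy": 0,"dz": 0,"wx": 0,"wy": 0,"wz": 0},
  {"dx": 0,"dy": 0,"dz": 0,"wx": 0,"wy": 0,"wz": 0},
  {"dx": 0,"dy": 0,"dz": 0,"wx": 0,"wy": 0,"wz": 0},
  {"dx": 0,"dy": 0,"dz": 0,"wx": 0,"wy": 0,"wz": 0},
  {"dx": 0,"dy": 0,"dz": 0,"wx": 0,"wy": 0,"wz": 0},
], fingers=1, force=35)

```text
time_s: 4.98
tcp_pos: [0.5732, -0.0031, 0.1127]
eef_rot: [-8.3, 89.8, 2.9]
contact_force: [0.3, 0.9, -0.1]
gripper_width: 0.0531
```

```bash
python3 -c "
from h import *
go([.572,-.0033,.243],101.2)"
```

```text
k 0 rot rows(wx,wy,wz)/0.08 [0.02 0.05 0.01] then d/0.02 in final frame [-6.51  0.   -0.06]  in current frame [-6.51 -0.   -0.04]
k 180 rot rows(wx,wy,wz)/0.08 [-3.925e+01 -1.000e-02  8.000e-02] then d/0.02 in final frame [-6.51 -0.    0.06]  in current frame [-6.51 -0.   -0.04]
t 4.9833 pos [ 0.5732 -0.0031  0.1127] jawyaw 101.28 j [ 19.3  17.4 -21.9   0.1 -50.5 -98.1] w 0.0531 F [ 0.3  0.9 -0.1]
```

Request:
arm_command([
  {"dx": 0.15,"dy": 0,"dz": 0,"wx": 0,"wy": 0,"wz": 0},
  {"dx": 0,"dy": 0,"dz": 0,"wx": 0,"wy": 0,"wz": 0},
  {"dx": 0,"dy": 0,"dz": 0,"wx": 0,"wy": 0,"wz": 0},
  {"dx": 0,"dy": 0,"dz": 0,"wx": 0,"wy": 0,"wz": 0},
  {"dx": 0,"dy": 0,"dz": 0,"wx": 0,"wy": 0,"wz": 0},
  {"dx": 0,"dy": 0,"dz": 0,"wx": 0,"wy": 0,"wz": 0},
])

```text
time_s: 5.48
tcp_pos: [0.5735, -0.0025, 0.11]
eef_rot: [-1.3, 89.7, 10.0]
contact_force: [-0.7, 1.1, 1.5]
gripper_width: 0.0309
```

```bash
python3 -c "
from h import *
go([.527,-.3435,.253],98)"
```

```text
k 0 rot rows(wx,wy,wz)/0.08 [ 0.72  0.06 -0.  ] then d/0.02 in final frame [ -7.15 -16.56  -4.68]  in current frame [ -7.18 -16.26  -5.58]
k 180 rot rows(wx,wy,wz)/0.08 [-38.55   0.     0.1 ] then d/0.02 in final frame [-7.15 16.56  4.68]  in current frame [ -7.18 -16.26  -5.58]
t 5.4833 pos [ 0.5735 -0.0025  0.11  ] jawyaw 101.3 j [ 19.3  17.5 -22.1   0.1 -50.1 -98.1] w 0.0309 F [-0.7  1.1  1.5]
```

Request:
arm_command([
  {"dx": -0.4,"dy": 0,"dz": 0,"wx": 0,"wy": 0,"wz": 0},
  {"dx": -1,"dy": 0,"dz": 0,"wx": 0,"wy": 0,"wz": 0},
  {"dx": -1,"dy": 0,"dz": 0,"wx": 0,"wy": 0,"wz": 0},
  {"dx": -1,"dy": 0,"dz": 0,"wx": 0,"wy": 0,"wz": 0},
  {"dx": -1,"dy": 0,"dz": 0,"wx": 0,"wy": 0,"wz": 0},
  {"dx": -1,"dy": 0,"dz": 0,"wx": 0,"wy": 0,"wz": 0},
  {"dx": -1,"dy": 0,"dz": 0,"wx": 0,"wy": 0,"wz": 0},
  {"dx": -1,"dy": 0,"dz": 0,"wx": 0,"wy": 0,"wz": 0},
])

```text
time_s: 6.15
tcp_pos: [0.564, -0.0045, 0.2546]
eef_rot: [175.8, 88.8, -173.2]
contact_force: [0.7, -0.0, -5.0]
gripper_width: 0.0312
```

```bash
python3 -c "
from h import *
go([.527,-.3435,.253],98)"
```

```text
k 0 rot rows(wx,wy,wz)/0.08 [ 0.67 -0.27 -0.01] then d/0.02 in final frame [  0.08 -16.53  -4.19]  in current frame [  0.16 -16.28  -5.07]
k 180 rot rows(wx,wy,wz)/0.08 [-3.86e+01  2.00e-02 -4.20e-01] then d/0.02 in final frame [ 0.08 16.53  4.19]  in current frame [  0.16 -16.28  -5.07]
t 6.15 pos [ 0.564  -0.0045  0.2546] jawyaw 101.07 j [ 19.2  10.3 -11.   -0.3 -69.9 -98.1] w 0.0312 F [ 0.7 -0.  -5. ]
```

Request:
arm_command([
  {"dx": 0,"dy": -0.5,"dz": -0.15,"wx": 0.33,"wy": -0.25,"wz": 0},
  {"dx": 0,"dy": -1,"dz": -0.26,"wx": 0.3,"wy": 0,"wz": 0},
  {"dx": 0,"dy": -1,"dz": -0.26,"wx": 0,"wy": 0,"wz": 0},
  {"dx": 0,"dy": -1,"dz": -0.26,"wx": 0,"wy": 0,"wz": 0},
  {"dx": 0,"dy": -1,"dz": -0.26,"wx": 0,"wy": 0,"wz": 0},
  {"dx": 0,"dy": -1,"dz": -0.26,"wx": 0,"wy": 0,"wz": 0},
  {"dx": 0,"dy": -1,"dz": -0.26,"wx": 0,"wy": 0,"wz": 0},
  {"dx": 0,"dy": -1,"dz": -0.26,"wx": 0,"wy": 0,"wz": 0},
  {"dx": 0,"dy": -1,"dz": -0.26,"wx": 0,"wy": 0,"wz": 0},
  {"dx": 0,"dy": -1,"dz": -0.26,"wx": 0,"wy": 0,"wz": 0},
  {"dx": 0,"dy": -1,"dz": -0.26,"wx": 0,"wy": 0,"wz": 0},
  {"dx": 0,"dy": -1,"dz": -0.26,"wx": 0,"wy": 0,"wz": 0},
  {"dx": 0,"dy": -1,"dz": -0.26,"wx": 0,"wy": 0,"wz": 0},
  {"dx": 0,"dy": -1,"dz": -0.26,"wx": 0,"wy": 0,"wz": 0},
  {"dx": 0,"dy": -1,"dz": -0.26,"wx": 0,"wy": 0,"wz": 0},
  {"dx": 0,"dy": -1,"dz": -0.26,"wx": 0,"wy": 0,"wz": 0},
  {"dx": 0,"dy": -0.8,"dz": -0.2,"wx": 0,"wy": 0,"wz": 0},
  {"dx": 0,"dy": 0,"dz": 0,"wx": 0,"wy": 0,"wz": 0},
])

```text
time_s: 7.65
tcp_pos: [0.5019, -0.3557, 0.2356]
eef_rot: [136.0, 88.5, 142.9]
contact_force: [-0.1, 0.6, -5.3]
gripper_width: 0.0313
```

```bash
python3 -c "
from h import *
go([.527,-.3435,.116],98)
cap('side','s1.png')"
```

```text
k 0 rot rows(wx,wy,wz)/0.08 [-0.25 -0.23 -0.23] then d/0.02 in final frame [5.98 0.43 1.33]  in current frame [5.96 0.35 1.43]
k 180 rot rows(wx,wy,wz)/0.08 [39.02 -0.36  0.37] then d/0.02 in final frame [ 5.98 -0.43 -1.33]  in current frame [5.96 0.35 1.43]
t 7.65 pos [ 0.5019 -0.3557  0.2356] jawyaw 96.85 j [-17.5  15.9  -6.   -0.5 -69.5 -65.5] w 0.0313 F [-0.1  0.6 -5.3]
```

View pics/s1.png

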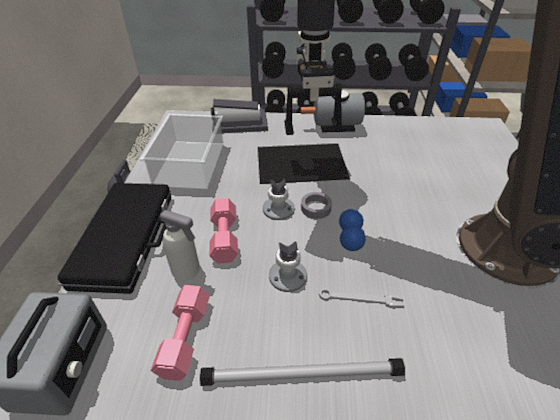

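The handle hangs over the mat, upper middle around (310,105), and nothing else has moved. Lowering now.

Request:
arm_command([
  {"dx": 0.5,"dy": 0.2,"dz": 0.7,"wx": -0.25,"wy": -0.23,"wz": -0.23},
  {"dx": 1,"dy": 0.2,"dz": 0.6,"wx": 0,"wy": 0,"wz": 0},
  {"dx": 1,"dy": 0,"dz": 0,"wx": 0,"wy": 0,"wz": 0},
  {"dx": 1,"dy": 0,"dz": 0,"wx": 0,"wy": 0,"wz": 0},
  {"dx": 0.8,"dy": 0,"dz": 0,"wx": 0,"wy": 0,"wz": 0},
  {"dx": 0.3,"dy": 0,"dz": 0,"wx": 0,"wy": 0,"wz": 0},
  {"dx": 0,"dy": 0,"dz": 0,"wx": 0,"wy": 0,"wz": 0},
])

```text
time_s: 8.28
tcp_pos: [0.5217, -0.3398, 0.1353]
eef_rot: [123.5, 89.7, 131.1]
contact_force: [-0.5, 0.5, -5.8]
gripper_width: 0.0313
```

```bash
python3 -c "
from h import *
go([.527,-.3435,.116],98)"
```

```text
k 0 rot rows(wx,wy,wz)/0.08 [-0.08 -0.04 -0.06] then d/0.02 in final frame [ 0.97 -0.22  0.24]  in current frame [ 0.96 -0.22  0.24]
k 180 rot rows(wx,wy,wz)/0.08 [39.19 -0.09  0.06] then d/0.02 in final frame [ 0.97  0.22 -0.24]  in current frame [ 0.96 -0.22  0.24]
t 8.2833 pos [ 0.5217 -0.3398  0.1353] jawyaw 97.62 j [-15.2  20.5 -13.5  -0.2 -56.3 -67. ] w 0.0313 F [-0.5  0.5 -5.8]
```

Request:
arm_command([
  {"dx": 0.5,"dy": -0.2,"dz": 0.2,"wx": -0.08,"wy": 0,"wz": -0.06},
  {"dx": 0.3,"dy": 0,"dz": 0,"wx": 0,"wy": 0,"wz": 0},
  {"dx": 0.15,"dy": 0,"dz": 0,"wx": 0,"wy": 0,"wz": 0},
  {"dx": 0,"dy": 0,"dz": 0,"wx": 0,"wy": 0,"wz": 0},
])

```text
time_s: 8.62
tcp_pos: [0.5272, -0.3434, 0.1163]
eef_rot: [-131.8, 89.9, -123.7]
contact_force: [-0.0, 0.3, -5.5]
gripper_width: 0.0312
```

```bash
python3 -c "
from h import *
go([.527,-.3435,.116],98)"
```

```text
k 0 rot rows(wx,wy,wz)/0.08 [ 0.01 -0.02  0.02] then d/0.02 in final frame [ 0.02 -0.   -0.01]  in current frame [ 0.02 -0.   -0.01]
k 180 rot rows(wx,wy,wz)/0.08 [-3.926e+01 -3.000e-02 -3.000e-02] then d/0.02 in final frame [0.02 0.   0.01]  in current frame [ 0.02 -0.   -0.01]
t 8.6167 pos [ 0.5272 -0.3434  0.1163] jawyaw 98.04 j [-15.3  21.9 -14.3   0.1 -53.8 -66.8] w 0.0312 F [-0.   0.3 -5.5]
```

Not yet touching, so I'll creep down.

Request:
arm_command([
  {"dx": 0.1,"dy": 0,"dz": 0,"wx": 0,"wy": 0,"wz": 0},
  {"dx": 0.08,"dy": 0,"dz": 0,"wx": 0,"wy": 0,"wz": 0},
  {"dx": 0,"dy": 0,"dz": 0,"wx": 0,"wy": 0,"wz": 0},
])

```text
time_s: 8.87
tcp_pos: [0.5278, -0.3441, 0.117]
eef_rot: [-79.8, 89.8, -71.7]
contact_force: [-0.7, -0.2, -5.4]
gripper_width: 0.0311
```

Request:
arm_command([
  {"dx": 0.08,"dy": 0,"dz": 0,"wx": 0,"wy": 0,"wz": 0},
  {"dx": 0.08,"dy": 0,"dz": 0,"wx": 0,"wy": 0,"wz": 0},
])

```text
time_s: 9.03
tcp_pos: [0.5287, -0.3445, 0.1159]
eef_rot: [-60.6, 89.6, -52.5]
contact_force: [-5.8, 5.5, 10.0]
gripper_width: 0.0314
```

Request:
arm_command([
  {"dx": 0,"dy": 0,"dz": 0,"wx": 0,"wy": 0,"wz": 0},
  {"dx": 0,"dy": 0,"dz": 0,"wx": 0,"wy": 0,"wz": 0},
  {"dx": 0,"dy": 0,"dz": 0,"wx": 0,"wy": 0,"wz": 0},
  {"dx": 0,"dy": 0,"dz": 0,"wx": 0,"wy": 0,"wz": 0},
  {"dx": 0,"dy": 0,"dz": 0,"wx": 0,"wy": 0,"wz": 0},
  {"dx": -0.3,"dy": 0,"dz": 0,"wx": 0,"wy": 0,"wz": 0},
  {"dx": -0.8,"dy": 0,"dz": 0,"wx": 0,"wy": 0,"wz": 0},
  {"dx": -1,"dy": 0,"dz": 0,"wx": 0,"wy": 0,"wz": 0},
  {"dx": -1,"dy": 0,"dz": 0,"wx": 0,"wy": 0,"wz": 0},
  {"dx": -1,"dy": 0,"dz": 0,"wx": 0,"wy": 0,"wz": 0},
], fingers=-1)

```text
time_s: 9.87
tcp_pos: [0.5284, -0.3446, 0.1998]
eef_rot: [-79.7, 89.6, -71.5]
contact_force: [0.7, -0.6, 0.3]
gripper_width: 0.0861
```

```bash
python3 - <<'E'
from h import *
cap('side','s2.png')
Pn=[]
for n in ['scene','side']:
    p,d,M=cap(n); W=cloud(d,M); P=W.reshape(-1,3); P=P[~np.isnan(P[:,0])]
    for nm,c in [('R',(.588,-.117)),('L',(.5525,.1168))]:
        Q=P[(np.hypot(P[:,0]-c[0],P[:,1]-c[1])<.035)&(P[:,2]>.03)]
        z=np.sort(Q[:,2])
        T=Q[(Q[:,2]>z[-10]-.008)]
        print(n,nm,'z10',z[-10].round(4),T.mean(0).round(4))
        k=0.057 if nm=='R' else .0665
        C=Q[(abs(Q[:,2]-k)<.008)]; ctr=np.linalg.lstsq(np.c_[2*C[:,:2],np.ones(len(C))],(C[:,:2]**2).sum(1),rcond=None)[0]
        print('  circle',ctr[:2].round(4),np.sqrt(ctr[2]+ctr[0]**2+ctr[1]**2).round(4),len(C))
        from scipy.optimize import least_squares
        s=least_squares(lambda q:np.hypot(C[:,0]-q[0],C[:,1]-q[1])-.028,c,loss='soft_l1',f_scale=.002);print('  fixr',s.x.round(4))
go([.588,-.117,.2],98)
E
```

```text
scene R z10 0.6272 [ 0.5657 -0.1271  0.6227]
  circle [ 0.5899 -0.1173] 0.0266 85
  fixr [ 0.5888 -0.1162]
scene L z10 0.1066 [0.5524 0.1159 0.1031]
  circle [0.5537 0.117 ] 0.0271 76
  fixr [0.5528 0.1178]
side R z10 0.5385 [ 0.5924 -0.0916  0.5346]
  circle [ 0.5901 -0.1177] 0.0275 84
  fixr [ 0.5902 -0.1184]
side L z10 0.1074 [0.5527 0.1177 0.1043]
  circle [0.5533 0.1162] 0.0277 109
  fixr [0.5533 0.1158]
k 0 rot rows(wx,wy,wz)/0.08 [0.03 0.07 0.1 ] then d/0.02 in final frame [ 0.06 10.89  4.47]  in current frame [-0.   10.88  4.5 ]
k 180 rot rows(wx,wy,wz)/0.08 [-39.24  -0.16   0.1 ] then d/0.02 in final frame [  0.06 -10.89  -4.47]  in current frame [-0.   10.88  4.5 ]
t 10.0167 pos [ 0.5297 -0.3451  0.2013] jawyaw 98.14 j [-15.2  17.6  -8.6   0.3 -63.3 -66.8] w 0.0876 F [ 0.2  0.  -0.1]
```

View pics/s2.png

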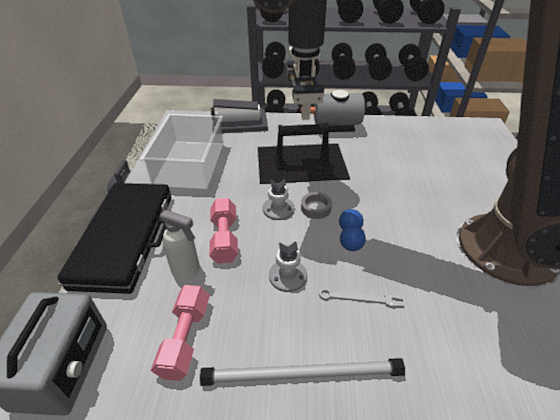

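The handle stands upright on the mat, around (305,150). Next I go to the low rest at (0.5895,-0.1172), swinging the wrist back on the way to leave room for turning.

```bash
python3 - <<'E'
from h import *
p,R,s=grot()
d=(np.array([.5895,-.1172])-p[:2])/20
for i in range(20):
    a=np.radians(98.1-i*4.58); c,q=np.cos(a),np.sin(a)
    print(i,round((d[0]*c+d[1]*q)/.02,2),round((d[0]*q-d[1]*c)/.02,2))
E
```

```text
0 0.54 0.23
1 0.56 0.18
2 0.57 0.14
3 0.58 0.09
4 0.59 0.05
5 0.59 -0.0
6 0.59 -0.05
7 0.58 -0.09
8 0.57 -0.14
9 0.56 -0.19
10 0.54 -0.23
11 0.52 -0.27
12 0.5 -0.31
13 0.47 -0.35
14 0.44 -0.39
15 0.41 -0.42
16 0.37 -0.45
17 0.34 -0.48
18 0.3 -0.51
19 0.26 -0.53
```

Request:
arm_command([
  {"dx": 0,"dy": 0.54,"dz": 0.23,"wx": 1,"wy": 0,"wz": 0},
  {"dx": 0,"dy": 0.56,"dz": 0.18,"wx": 1,"wy": 0,"wz": 0},
  {"dx": 0,"dy": 0.57,"dz": 0.14,"wx": 1,"wy": 0,"wz": 0},
  {"dx": 0,"dy": 0.58,"dz": 0.09,"wx": 1,"wy": 0,"wz": 0},
  {"dx": 0,"dy": 0.59,"dz": 0.05,"wx": 1,"wy": 0,"wz": 0},
  {"dx": 0,"dy": 0.59,"dz": 0,"wx": 1,"wy": 0,"wz": 0},
  {"dx": 0,"dy": 0.59,"dz": -0.05,"wx": 1,"wy": 0,"wz": 0},
  {"dx": 0,"dy": 0.58,"dz": -0.09,"wx": 1,"wy": 0,"wz": 0},
  {"dx": 0,"dy": 0.57,"dz": -0.14,"wx": 1,"wy": 0,"wz": 0},
  {"dx": 0,"dy": 0.56,"dz": -0.19,"wx": 1,"wy": 0,"wz": 0},
  {"dx": 0,"dy": 0.54,"dz": -0.23,"wx": 1,"wy": 0,"wz": 0},
  {"dx": 0,"dy": 0.52,"dz": -0.27,"wx": 1,"wy": 0,"wz": 0},
  {"dx": 0,"dy": 0.5,"dz": -0.31,"wx": 1,"wy": 0,"wz": 0},
  {"dx": 0,"dy": 0.47,"dz": -0.35,"wx": 1,"wy": 0,"wz": 0},
  {"dx": 0,"dy": 0.44,"dz": -0.39,"wx": 1,"wy": 0,"wz": 0},
  {"dx": 0,"dy": 0.41,"dz": -0.42,"wx": 1,"wy": 0,"wz": 0},
  {"dx": 0,"dy": 0.37,"dz": -0.45,"wx": 1,"wy": 0,"wz": 0},
  {"dx": 0,"dy": 0.34,"dz": -0.48,"wx": 1,"wy": 0,"wz": 0},
  {"dx": 0,"dy": 0.3,"dz": -0.51,"wx": 1,"wy": 0,"wz": 0},
  {"dx": 0,"dy": 0.26,"dz": -0.53,"wx": 1,"wy": 0,"wz": 0},
])

```text
time_s: 11.68
tcp_pos: [0.5921, -0.1444, 0.1832]
eef_rot: [-172.7, 85.9, 103.9]
contact_force: [0.5, 0.1, -0.1]
gripper_width: 0.0882
```

```bash
python3 -c "
from h import *
go([.5895,-.1172,.053],5)
cap('wrist','w2.png')"
```

```text
k 0 rot rows(wx,wy,wz)/0.08 [ 0.34 -0.87  0.12] then d/0.02 in final frame [ 6.51 -0.01 -1.37]  in current frame [ 6.59  0.09 -0.91]
k 180 rot rows(wx,wy,wz)/0.08 [-38.91  -0.19  -1.36] then d/0.02 in final frame [6.51 0.01 1.37]  in current frame [ 6.59  0.09 -0.91]
t 11.6833 pos [ 0.5921 -0.1444  0.1832] jawyaw 6.57 j [   2.1   17.9   -8.9   -4.4  -64.1 -173.6] w 0.0882 F [ 0.5  0.1 -0.1]
```

View pics/w2.png

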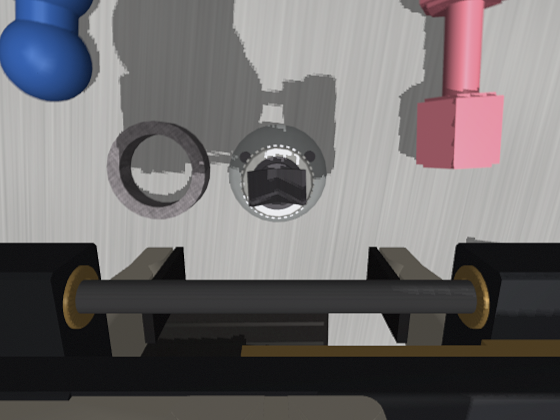

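The wrist turn has come up against the j6 limit (my j1 estimate was off), which tilted the tool. I'll back off to yaw ≈ 17° and straighten up.

```bash
python3 -c "
from h import *
go([.5895,-.1172,.15],17)"
```

```text
k 0 rot rows(wx,wy,wz)/0.08 [-2.34 -0.91  0.03] then d/0.02 in final frame [ 1.63  0.28 -1.41]  in current frame [ 1.73  0.03 -1.32]
k 180 rot rows(wx,wy,wz)/0.08 [36.9   0.05  1.35] then d/0.02 in final frame [ 1.63 -0.28  1.41]  in current frame [ 1.73  0.03 -1.32]
t 11.7333 pos [ 0.5924 -0.1459  0.1826] jawyaw 6.27 j [   1.9   18.    -8.8   -4.5  -64.2 -173.6] w 0.0876 F [ 2.2 -1.5 -0.5]
```

Request:
arm_command([
  {"dx": 0,"dy": 0,"dz": 0,"wx": -1,"wy": -0.4,"wz": 0},
  {"dx": 0,"dy": 0,"dz": -0.4,"wx": -1,"wy": -0.4,"wz": 0},
  {"dx": 0.4,"dy": 0.2,"dz": -0.9,"wx": -0.4,"wy": 0,"wz": 0},
  {"dx": 0,"dy": 0,"dz": 0,"wx": 0,"wy": 0,"wz": 0},
])

```text
time_s: 12.07
tcp_pos: [0.5889, -0.1215, 0.1716]
eef_rot: [-135.5, 89.4, 152.0]
contact_force: [-0.7, -0.6, -0.5]
gripper_width: 0.0875
```

```bash
python3 -c "
from h import *
go([.5895,-.1172,.052],17)"
```

```text
k 0 rot rows(wx,wy,wz)/0.08 [ 0.11 -0.09  0.09] then d/0.02 in final frame [ 5.98  0.09 -0.19]  in current frame [ 5.98  0.14 -0.15]
k 180 rot rows(wx,wy,wz)/0.08 [-39.16  -0.14  -0.14] then d/0.02 in final frame [ 5.98 -0.09  0.19]  in current frame [ 5.98  0.14 -0.15]
t 12.0667 pos [ 0.5889 -0.1215  0.1716] jawyaw 17.5 j [   6.7   16.9  -13.6   -0.4  -60.  -169. ] w 0.0875 F [-0.7 -0.6 -0.5]
```

Request:
arm_command([
  {"dx": 0.6,"dy": 0.14,"dz": -0.15,"wx": 0.1,"wy": -0.09,"wz": 0.09},
  {"dx": 1,"dy": 0,"dz": 0,"wx": 0,"wy": 0,"wz": 0},
  {"dx": 1,"dy": 0,"dz": 0,"wx": 0,"wy": 0,"wz": 0},
  {"dx": 0.4,"dy": 0,"dz": 0,"wx": 0,"wy": 0,"wz": 0},
  {"dx": 0,"dy": 0,"dz": 0,"wx": 0,"wy": 0,"wz": 0},
])

```text
time_s: 12.48
tcp_pos: [0.5898, -0.1172, 0.109]
eef_rot: [-21.8, 89.9, -94.7]
contact_force: [-0.5, 0.5, 0.2]
gripper_width: 0.0871
```

```bash
python3 -c "
from h import *
go([.5895,-.1172,.052],17)"
```

```text
k 0 rot rows(wx,wy,wz)/0.08 [0.03 0.02 0.01] then d/0.02 in final frame [ 2.85 -0.01 -0.  ]  in current frame [ 2.85 -0.01 -0.01]
k 180 rot rows(wx,wy,wz)/0.08 [-3.924e+01 -1.000e-02  3.000e-02] then d/0.02 in final frame [2.85 0.01 0.  ]  in current frame [ 2.85 -0.01 -0.01]
t 12.4833 pos [ 0.5898 -0.1172  0.109 ] jawyaw 17.15 j [ 7.400e+00  2.010e+01 -1.840e+01  1.000e-01 -5.160e+01 -1.704e+02] w 0.0871 F [-0.5  0.5  0.2]
```

Request:
arm_command([
  {"dx": 0.8,"dy": 0,"dz": 0,"wx": 0,"wy": 0,"wz": 0},
  {"dx": 0.9,"dy": 0,"dz": 0,"wx": 0,"wy": 0,"wz": 0},
  {"dx": 0.8,"dy": 0,"dz": 0,"wx": 0,"wy": 0,"wz": 0},
  {"dx": 0.3,"dy": 0,"dz": 0,"wx": 0,"wy": 0,"wz": 0},
  {"dx": 0,"dy": 0,"dz": 0,"wx": 0,"wy": 0,"wz": 0},
])

```text
time_s: 12.9
tcp_pos: [0.5918, -0.1186, 0.0545]
eef_rot: [19.4, 89.8, -53.5]
contact_force: [0.9, -0.3, -0.9]
gripper_width: 0.0876
```

```bash
python3 -c "
from h import *
go([.5895,-.1172,.052],17)"
```

```text
k 0 rot rows(wx,wy,wz)/0.08 [ 0.03  0.05 -0.02] then d/0.02 in final frame [ 0.12 -0.09 -0.1 ]  in current frame [ 0.12 -0.09 -0.1 ]
k 180 rot rows(wx,wy,wz)/0.08 [-3.924e+01  3.000e-02  7.000e-02] then d/0.02 in final frame [0.12 0.09 0.1 ]  in current frame [ 0.12 -0.09 -0.1 ]
t 12.9 pos [ 0.5918 -0.1186  0.0545] jawyaw 17.14 j [   7.3   23.8  -21.3    0.3  -44.8 -170.4] w 0.0876 F [ 0.9 -0.3 -0.9]
```

Request:
arm_command([
  {"dx": 0.1,"dy": -0.08,"dz": -0.1,"wx": 0,"wy": 0.05,"wz": 0},
  {"dx": 0,"dy": 0,"dz": 0,"wx": 0,"wy": 0,"wz": 0},
  {"dx": 0,"dy": 0,"dz": 0,"wx": 0,"wy": 0,"wz": 0},
  {"dx": 0,"dy": 0,"dz": 0,"wx": 0,"wy": 0,"wz": 0},
  {"dx": 0,"dy": 0,"dz": 0,"wx": 0,"wy": 0,"wz": 0},
  {"dx": 0,"dy": 0,"dz": 0,"wx": 0,"wy": 0,"wz": 0},
  {"dx": 0,"dy": 0,"dz": 0,"wx": 0,"wy": 0,"wz": 0},
  {"dx": 0,"dy": 0,"dz": 0,"wx": 0,"wy": 0,"wz": 0},
], fingers=1, force=40)

```text
time_s: 13.57
tcp_pos: [0.5889, -0.1181, 0.0562]
eef_rot: [87.0, 89.9, 14.1]
contact_force: [0.8, -1.0, -3.8]
gripper_width: 0.0552
```

```bash
python3 -c "
from h import *
go([.5895,-.1172,.052],17);print(r.get_state()['moment'])"
```

```text
k 0 rot rows(wx,wy,wz)/0.08 [ 0.02  0.   -0.02] then d/0.02 in final frame [ 0.21  0.04 -0.04]  in current frame [ 0.21  0.04 -0.04]
k 180 rot rows(wx,wy,wz)/0.08 [-3.925e+01  3.000e-02  0.000e+00] then d/0.02 in final frame [ 0.21 -0.04  0.04]  in current frame [ 0.21  0.04 -0.04]
t 13.5667 pos [ 0.5889 -0.1181  0.0562] jawyaw 17.11 j [   7.3   23.5  -21.3   -0.   -45.1 -170.2] w 0.0552 F [ 0.8 -1.  -3.8]
[-0.23344184 -0.25499174  0.05348892]
```

Request:
arm_command([
  {"dx": 0,"dy": 0,"dz": 0,"wx": -1,"wy": 0,"wz": 0},
  {"dx": 0,"dy": 0,"dz": 0,"wx": -1,"wy": 0,"wz": 0},
  {"dx": 0,"dy": 0,"dz": 0,"wx": -1,"wy": 0,"wz": 0},
  {"dx": 0,"dy": 0,"dz": 0,"wx": -1,"wy": 0,"wz": 0},
  {"dx": 0,"dy": 0,"dz": 0,"wx": -1,"wy": 0,"wz": 0},
  {"dx": 0,"dy": 0,"dz": 0,"wx": -1,"wy": 0,"wz": 0},
  {"dx": 0,"dy": 0,"dz": 0,"wx": -1,"wy": 0,"wz": 0},
  {"dx": 0,"dy": 0,"dz": 0,"wx": -1,"wy": 0,"wz": 0},
])

```text
time_s: 14.23
tcp_pos: [0.5894, -0.1177, 0.0572]
eef_rot: [54.8, 89.9, 20.1]
contact_force: [-0.5, -1.2, -1.4]
gripper_width: 0.0551
```

```bash
python3 -c "
from h import *
go([.5895,-.1172,.055],17);print(r.get_state()['moment'])"
```

```text
k 0 rot rows(wx,wy,wz)/0.08 [ 8.34  0.01 -0.03] then d/0.02 in final frame [ 0.11  0.01 -0.02]  in current frame [ 0.11  0.02 -0.01]
k 180 rot rows(wx,wy,wz)/0.08 [-3.093e+01  4.000e-02  1.000e-02] then d/0.02 in final frame [ 0.11 -0.01  0.02]  in current frame [ 0.11  0.02 -0.01]
t 14.2333 pos [ 0.5894 -0.1177  0.0572] jawyaw 55.25 j [   7.3   23.5  -21.3   -0.   -45.1 -132. ] w 0.0551 F [-0.5 -1.2 -1.4]
[-0.23772678  0.1219407  -0.07208451]
```

The collar turns with the fingers, and the rise matches the pitch (1.0 mm for 0.67 rad). Continuing.

Request:
arm_command([
  {"dx": 0,"dy": 0,"dz": 0,"wx": -1,"wy": 0,"wz": 0},
  {"dx": 0,"dy": 0,"dz": 0,"wx": -1,"wy": 0,"wz": 0},
  {"dx": 0,"dy": 0,"dz": 0,"wx": -1,"wy": 0,"wz": 0},
  {"dx": 0,"dy": 0,"dz": 0,"wx": -1,"wy": 0,"wz": 0},
  {"dx": 0,"dy": 0,"dz": 0,"wx": -1,"wy": 0,"wz": 0},
  {"dx": 0,"dy": 0,"dz": 0,"wx": -1,"wy": 0,"wz": 0},
  {"dx": 0,"dy": 0,"dz": 0,"wx": -1,"wy": 0,"wz": 0},
  {"dx": 0,"dy": 0,"dz": 0,"wx": -1,"wy": 0,"wz": 0},
  {"dx": 0,"dy": 0,"dz": 0,"wx": -1,"wy": 0,"wz": 0},
  {"dx": 0,"dy": 0,"dz": 0,"wx": -1,"wy": 0,"wz": 0},
  {"dx": 0,"dy": 0,"dz": 0,"wx": -1,"wy": 0,"wz": 0},
  {"dx": 0,"dy": 0,"dz": 0,"wx": -1,"wy": 0,"wz": 0},
  {"dx": 0,"dy": 0,"dz": 0,"wx": -1,"wy": 0,"wz": 0},
  {"dx": 0,"dy": 0,"dz": 0,"wx": -1,"wy": 0,"wz": 0},
  {"dx": 0,"dy": 0,"dz": 0,"wx": -1,"wy": 0,"wz": 0},
  {"dx": 0,"dy": 0,"dz": 0,"wx": -1,"wy": 0,"wz": 0},
  {"dx": 0,"dy": 0,"dz": 0,"wx": -1,"wy": 0,"wz": 0},
  {"dx": 0,"dy": 0,"dz": 0,"wx": -1,"wy": 0,"wz": 0},
  {"dx": 0,"dy": 0,"dz": 0,"wx": -1,"wy": 0,"wz": 0},
  {"dx": 0,"dy": 0,"dz": 0,"wx": -1,"wy": 0,"wz": 0},
])

```text
time_s: 15.9
tcp_pos: [0.589, -0.1162, 0.0599]
eef_rot: [-3.6, 89.8, 57.9]
contact_force: [-1.2, 0.0, -2.3]
gripper_width: 0.0553
```

```bash
python3 -c "
from h import *
go([.5895,-.1172,.055],17);print(r.get_state()['moment'])"
```

```text
k 0 rot rows(wx,wy,wz)/0.08 [ 2.934e+01  2.000e-02 -4.000e-02] then d/0.02 in final frame [0.24 0.01 0.06]  in current frame [ 0.24 -0.05 -0.04]
k 180 rot rows(wx,wy,wz)/0.08 [-9.93  0.03  0.02] then d/0.02 in final frame [ 0.24 -0.01 -0.06]  in current frame [ 0.24 -0.05 -0.04]
t 15.9 pos [ 0.589  -0.1162  0.0599] jawyaw 151.47 j [  7.4  23.3 -21.1  -0.2 -45.5 -35.8] w 0.0553 F [-1.2  0.  -2.3]
[-0.13371402  0.3523869  -0.08771348]
```

Request:
arm_command([
  {"dx": 0,"dy": 0,"dz": 0,"wx": -1,"wy": 0,"wz": 0},
  {"dx": 0,"dy": 0,"dz": 0,"wx": -1,"wy": 0,"wz": 0},
  {"dx": 0,"dy": 0,"dz": 0,"wx": -1,"wy": 0,"wz": 0},
  {"dx": 0,"dy": 0,"dz": 0,"wx": -1,"wy": 0,"wz": 0},
  {"dx": 0,"dy": 0,"dz": 0,"wx": -1,"wy": 0,"wz": 0},
  {"dx": 0,"dy": 0,"dz": 0,"wx": -1,"wy": 0,"wz": 0},
  {"dx": 0,"dy": 0,"dz": 0,"wx": -1,"wy": 0,"wz": 0},
  {"dx": 0,"dy": 0,"dz": 0,"wx": -1,"wy": 0,"wz": 0},
  {"dx": 0,"dy": 0,"dz": 0,"wx": -1,"wy": 0,"wz": 0},
  {"dx": 0,"dy": 0,"dz": 0,"wx": -1,"wy": 0,"wz": 0},
  {"dx": 0,"dy": 0,"dz": 0,"wx": -1,"wy": 0,"wz": 0},
  {"dx": 0,"dy": 0,"dz": 0,"wx": -1,"wy": 0,"wz": 0},
  {"dx": 0,"dy": 0,"dz": 0,"wx": -1,"wy": 0,"wz": 0},
  {"dx": 0,"dy": 0,"dz": 0,"wx": -1,"wy": 0,"wz": 0},
  {"dx": 0,"dy": 0,"dz": 0,"wx": -1,"wy": 0,"wz": 0},
  {"dx": 0,"dy": 0,"dz": 0,"wx": -1,"wy": 0,"wz": 0},
  {"dx": 0,"dy": 0,"dz": 0,"wx": -1,"wy": 0,"wz": 0},
  {"dx": 0,"dy": 0,"dz": 0,"wx": -1,"wy": 0,"wz": 0},
  {"dx": 0,"dy": 0,"dz": 0,"wx": -1,"wy": 0,"wz": 0},
  {"dx": 0,"dy": 0,"dz": 0,"wx": -1,"wy": 0,"wz": 0},
])

```text
time_s: 17.57
tcp_pos: [0.5875, -0.1167, 0.0626]
eef_rot: [-28.8, 89.9, 128.9]
contact_force: [0.4, -1.0, -1.9]
gripper_width: 0.0558
```

```bash
python3 -c "
from h import *
go([.5895,-.1172,.055],17);print(r.get_state()['moment'])"
```

```text
k 0 rot rows(wx,wy,wz)/0.08 [-28.21  -0.     0.04] then d/0.02 in final frame [0.38 0.09 0.05]  in current frame [ 0.38 -0.01 -0.1 ]
k 180 rot rows(wx,wy,wz)/0.08 [11.06  0.03  0.  ] then d/0.02 in final frame [ 0.38 -0.09 -0.05]  in current frame [ 0.38 -0.01 -0.1 ]
t 17.5667 pos [ 0.5875 -0.1167  0.0626] jawyaw -112.3 j [  7.4  23.  -21.   -0.2 -46.   60.4] w 0.0558 F [ 0.4 -1.  -1.9]
[-0.52943073  0.27105763 -0.10044237]
```

```bash
cat > icp.py <<'E'
import numpy as np
from scipy.spatial import cKDTree
from scipy.optimize import least_squares
def sub(W,c,rad=.034,z0=.04,z1=.14):
    P=W.reshape(-1,3); P=P[~np.isnan(P[:,0])]
    return P[(np.hypot(P[:,0]-c[0],P[:,1]-c[1])<rad)&(P[:,2]>z0)&(P[:,2]<z1)]
def shift(W,cR=(.5895,-.1172),cL=(.553,.1168),dz0=.009):
    A=sub(W,cR);B=sub(W,cL)
    A=A[A[:,2]>.046]
    x=np.array([cL[0]-cR[0],cL[1]-cR[1],dz0])
    t=cKDTree(B)
    for i in range(60):
        d,j=t.query(A+x); k=d<.006
        # point-to-plane with local normals
        _,nb=t.query(B[j[k]],8); N=[]
        for q in nb:
            u,s,v=np.linalg.svd(B[q]-B[q].mean(0)); N.append(v[2])
        N=np.array(N); e=((B[j[k]]-A[k]-x)*N).sum(1)
        w=1/(1+(e/.0015)**2)
        dx=np.linalg.lstsq(N*w[:,None],e*w,rcond=None)[0]; x=x+dx
        if np.linalg.norm(dx)<1e-6: break
    return x,k.sum(),len(A),len(B)
E
python3 - <<'E'
from h import *
from icp import *
for n in ['scene','side']:
    W=cloud(np.load(n+'0.npy'),cam(n))
    for z0 in (.007,.009,.011): 
        x,*k=shift(W,dz0=z0); print(n,x.round(4),np.hypot(x[0],x[1]).round(4),k)
E
```

```text
scene [-0.0362  0.2336  0.0092] 0.2364 [np.int64(366), 369, 317]
scene [-0.0363  0.2336  0.0092] 0.2364 [np.int64(366), 369, 317]
scene [-0.0359  0.2335  0.0094] 0.2362 [np.int64(366), 369, 317]
side [-0.037   0.2347  0.0094] 0.2376 [np.int64(328), 328, 539]
side [-0.037   0.2348  0.0094] 0.2377 [np.int64(328), 328, 539]
side [-0.037   0.2347  0.0094] 0.2376 [np.int64(328), 328, 539]
```

Cloud matching gives a height difference of 9.2-9.4 mm from both cameras, so about 335° in total and 104° still to go.

Request:
arm_command([
  {"dx": 0,"dy": 0,"dz": 0,"wx": -1,"wy": 0,"wz": 0},
  {"dx": 0,"dy": 0,"dz": 0,"wx": -1,"wy": 0,"wz": 0},
  {"dx": 0,"dy": 0,"dz": 0,"wx": -1,"wy": 0,"wz": 0},
  {"dx": 0,"dy": 0,"dz": 0,"wx": -1,"wy": 0,"wz": 0},
  {"dx": 0,"dy": 0,"dz": 0,"wx": -1,"wy": 0,"wz": 0},
  {"dx": 0,"dy": 0,"dz": 0,"wx": -1,"wy": 0,"wz": 0},
  {"dx": 0,"dy": 0,"dz": 0,"wx": -1,"wy": 0,"wz": 0},
  {"dx": 0,"dy": 0,"dz": 0,"wx": -1,"wy": 0,"wz": 0},
  {"dx": 0,"dy": 0,"dz": 0,"wx": -1,"wy": 0,"wz": 0},
  {"dx": 0,"dy": 0,"dz": 0,"wx": -1,"wy": 0,"wz": 0},
  {"dx": 0,"dy": 0,"dz": 0,"wx": -1,"wy": 0,"wz": 0},
  {"dx": 0,"dy": 0,"dz": 0,"wx": -1,"wy": 0,"wz": 0},
  {"dx": 0,"dy": 0,"dz": 0,"wx": -1,"wy": 0,"wz": 0},
  {"dx": 0,"dy": 0,"dz": 0,"wx": -1,"wy": 0,"wz": 0},
  {"dx": 0,"dy": 0,"dz": 0,"wx": -1,"wy": 0,"wz": 0},
  {"dx": 0,"dy": 0,"dz": 0,"wx": -1,"wy": 0,"wz": 0},
  {"dx": 0,"dy": 0,"dz": 0,"wx": -1,"wy": 0,"wz": 0},
  {"dx": 0,"dy": 0,"dz": 0,"wx": -1,"wy": 0,"wz": 0},
  {"dx": 0,"dy": 0,"dz": 0,"wx": -1,"wy": 0,"wz": 0},
])

```text
time_s: 19.15
tcp_pos: [0.5882, -0.1181, 0.0651]
eef_rot: [-117.0, 90.0, 132.1]
contact_force: [0.1, -1.2, -2.0]
gripper_width: 0.0552
```

```bash
python3 -c "
from h import *
go([.5895,-.1172,.055],-8.3);print(r.get_state()['moment'])"
```

```text
k 0 rot rows(wx,wy,wz)/0.08 [-2.74 -0.    0.  ] then d/0.02 in final frame [ 0.51  0.06 -0.05]  in current frame [ 0.51  0.04 -0.06]
k 180 rot rows(wx,wy,wz)/0.08 [3.653e+01 1.000e-02 0.000e+00] then d/0.02 in final frame [ 0.51 -0.06  0.05]  in current frame [ 0.51  0.04 -0.06]
t 19.15 pos [ 0.5882 -0.1181  0.0651] jawyaw -20.88 j [  7.3  22.9 -20.9  -0.  -46.2 151.9] w 0.0552 F [ 0.1 -1.2 -2. ]
[-0.43532317  0.07124851 -0.11515781]
```

Another 2.6 rows, then let go and retreat straight up.

Request:
arm_command([
  {"dx": 0,"dy": 0,"dz": 0,"wx": -1,"wy": 0,"wz": 0},
  {"dx": 0,"dy": 0,"dz": 0,"wx": -1,"wy": 0,"wz": 0},
  {"dx": 0,"dy": 0,"dz": 0,"wx": -0.4,"wy": 0,"wz": 0},
  {"dx": 0,"dy": 0,"dz": 0,"wx": 0,"wy": 0,"wz": 0},
])

```text
time_s: 19.48
tcp_pos: [0.5884, -0.1181, 0.0655]
eef_rot: [154.5, 90.0, 55.4]
contact_force: [0.1, -1.2, -2.6]
gripper_width: 0.0552
```

Request:
arm_command([
  {"dx": 0,"dy": 0,"dz": 0,"wx": 0,"wy": 0,"wz": 0},
  {"dx": 0,"dy": 0,"dz": 0,"wx": 0,"wy": 0,"wz": 0},
  {"dx": 0,"dy": 0,"dz": 0,"wx": 0,"wy": 0,"wz": 0},
  {"dx": 0,"dy": 0,"dz": 0,"wx": 0,"wy": 0,"wz": 0},
  {"dx": 0,"dy": 0,"dz": 0,"wx": 0,"wy": 0,"wz": 0},
], fingers=-1)

```text
time_s: 19.9
tcp_pos: [0.5899, -0.1178, 0.0669]
eef_rot: [105.2, 89.8, 5.9]
contact_force: [-0.5, 0.7, -0.0]
gripper_width: 0.0829
```

```bash
python3 -c "
from h import *
go([.5895,-.1172,.22],-8.3)"
```

```text
k 0 rot rows(wx,wy,wz)/0.08 [-0.22 -0.01 -0.04] then d/0.02 in final frame [-7.66 -0.03 -0.03]  in current frame [-7.66 -0.   -0.03]
k 180 rot rows(wx,wy,wz)/0.08 [ 3.905e+01 -6.000e-02  2.000e-02] then d/0.02 in final frame [-7.66  0.03  0.03]  in current frame [-7.66 -0.   -0.03]
t 19.9 pos [ 0.5899 -0.1178  0.0669] jawyaw -9.29 j [  7.3  22.8 -20.8   0.  -46.2 163.4] w 0.0829 F [-0.5  0.7 -0. ]
```

```bash
python3 - <<'E'
import numpy as np
d=np.array([.517-.590,.3505+.118]); d=d/24/.02
y=350.7
for i in range(24):
    a=np.radians(y); c,q=np.cos(a),np.sin(a)
    print(i,round(d[0]*c+d[1]*q,2),round(d[0]*q-d[1]*c,2),end=' | ')
    if i<16: y-=4.65
E
```

```text
0 -0.31 -0.94 | 1 -0.38 -0.91 | 2 -0.46 -0.88 | 3 -0.53 -0.84 | 4 -0.59 -0.79 | 5 -0.65 -0.74 | 6 -0.71 -0.69 | 7 -0.76 -0.63 | 8 -0.81 -0.56 | 9 -0.86 -0.49 | 10 -0.89 -0.42 | 11 -0.92 -0.35 | 12 -0.95 -0.27 | 13 -0.97 -0.2 | 14 -0.98 -0.12 | 15 -0.99 -0.04 | 16 -0.99 0.04 | 17 -0.99 0.04 | 18 -0.99 0.04 | 19 -0.99 0.04 | 20 -0.99 0.04 | 21 -0.99 0.04 | 22 -0.99 0.04 | 23 -0.99 0.04 |
```

Request:
arm_command([
  {"dx": -0.5,"dy": 0,"dz": 0,"wx": 0,"wy": 0,"wz": 0},
  {"dx": -1,"dy": 0,"dz": 0,"wx": 0,"wy": 0,"wz": 0},
  {"dx": -1,"dy": 0,"dz": 0,"wx": 0,"wy": 0,"wz": 0},
  {"dx": -1,"dy": 0,"dz": 0,"wx": 0,"wy": 0,"wz": 0},
  {"dx": -1,"dy": 0,"dz": 0,"wx": 0,"wy": 0,"wz": 0},
  {"dx": -1,"dy": 0,"dz": 0,"wx": 0,"wy": 0,"wz": 0},
])

```text
time_s: 20.4
tcp_pos: [0.5868, -0.1179, 0.1799]
eef_rot: [-77.6, 89.7, -177.0]
contact_force: [0.3, -0.6, -0.4]
gripper_width: 0.0876
```

Request:
arm_command([
  {"dx": 0,"dy": -0.31,"dz": -0.94,"wx": 1,"wy": 0,"wz": 0},
  {"dx": 0,"dy": -0.38,"dz": -0.91,"wx": 1,"wy": 0,"wz": 0},
  {"dx": 0,"dy": -0.46,"dz": -0.88,"wx": 1,"wy": 0,"wz": 0},
  {"dx": 0,"dy": -0.53,"dz": -0.84,"wx": 1,"wy": 0,"wz": 0},
  {"dx": 0,"dy": -0.59,"dz": -0.79,"wx": 1,"wy": 0,"wz": 0},
  {"dx": 0,"dy": -0.65,"dz": -0.74,"wx": 1,"wy": 0,"wz": 0},
  {"dx": 0,"dy": -0.71,"dz": -0.69,"wx": 1,"wy": 0,"wz": 0},
  {"dx": 0,"dy": -0.76,"dz": -0.63,"wx": 1,"wy": 0,"wz": 0},
  {"dx": 0,"dy": -0.81,"dz": -0.56,"wx": 1,"wy": 0,"wz": 0},
  {"dx": 0,"dy": -0.86,"dz": -0.49,"wx": 1,"wy": 0,"wz": 0},
  {"dx": 0,"dy": -0.89,"dz": -0.42,"wx": 1,"wy": 0,"wz": 0},
  {"dx": 0,"dy": -0.92,"dz": -0.35,"wx": 1,"wy": 0,"wz": 0},
  {"dx": 0,"dy": -0.95,"dz": -0.27,"wx": 1,"wy": 0,"wz": 0},
  {"dx": 0,"dy": -0.97,"dz": -0.2,"wx": 1,"wy": 0,"wz": 0},
  {"dx": 0,"dy": -0.98,"dz": -0.12,"wx": 1,"wy": 0,"wz": 0},
  {"dx": 0,"dy": -0.99,"dz": 0,"wx": 1,"wy": 0,"wz": 0},
  {"dx": 0,"dy": -0.99,"dz": 0.04,"wx": 0.3,"wy": 0,"wz": 0},
  {"dx": 0,"dy": -0.99,"dz": 0.04,"wx": 0,"wy": 0,"wz": 0},
  {"dx": 0,"dy": -0.99,"dz": 0.04,"wx": 0,"wy": 0,"wz": 0},
  {"dx": 0,"dy": -0.9,"dz": 0.04,"wx": 0,"wy": 0,"wz": 0},
])

```text
time_s: 22.07
tcp_pos: [0.5392, 0.2875, 0.2092]
eef_rot: [-165.1, 88.6, 16.5]
contact_force: [0.9, 0.5, 0.3]
gripper_width: 0.0875
```

```bash
python3 - <<'E'
from h import *
from icp import *
go([.517,.3505,.1],275.9)
for n in ['scene','side']:
    p,d,M=cap(n,n+'3.png'); W=cloud(d,M); np.save(n+'3.npy',d)
    print(n,[ (x.round(4),k) for x,*k in [shift(W,dz0=0),shift(W,dz0=.002)]])
E
```

```text
k 0 rot rows(wx,wy,wz)/0.08 [-0.94 -0.3   0.07] then d/0.02 in final frame [ 5.46 -3.25  0.78]  in current frame [ 5.46 -3.15  1.15]
k 180 rot rows(wx,wy,wz)/0.08 [38.33  0.1   0.46] then d/0.02 in final frame [ 5.46  3.25 -0.78]  in current frame [ 5.46 -3.15  1.15]
t 22.0667 pos [0.5392 0.2875 0.2092] jawyaw -88.41 j [ 46.8  14.9 -11.5   0.8 -62.4  44.4] w 0.0875 F [0.9 0.5 0.3]
scene [(array([-0.0363,  0.2352,  0.0004]), [np.int64(375), 380, 319]), (array([-0.0363,  0.2352,  0.0004]), [np.int64(375), 380, 319])]Traceback (most recent call last):
  File "<stdin>", line 6, in <module>
  File "icp.py", line 18, in shift
    N=np.array(N); e=((B[j[k]]-A[k]-x)*N).sum(1)
                      ~~~~~~~~~~~~~~~~^~
ValueError: operands could not be broadcast together with shapes (0,3) (0,)
```

View pics/scene3.png

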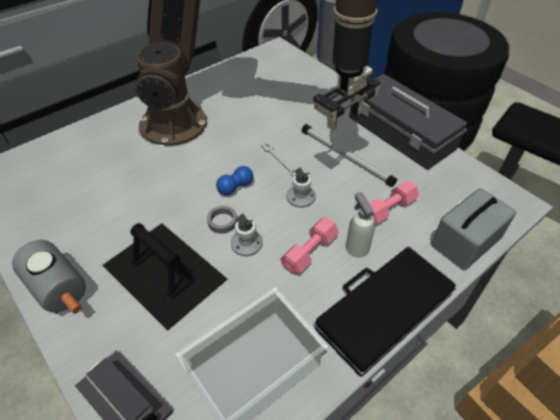

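The scene view shows the saddles level within 0.4 mm, with the handle upright on the mat near (165,255); the arm hides the side view. Now the bar.

Request:
arm_command([
  {"dx": 0.5,"dy": -1,"dz": 0.4,"wx": -0.9,"wy": -0.3,"wz": 0.07},
  {"dx": 1,"dy": -1,"dz": 0.3,"wx": 0,"wy": 0,"wz": 0},
  {"dx": 1,"dy": -1,"dz": 0.2,"wx": 0,"wy": 0,"wz": 0},
  {"dx": 1,"dy": -0.2,"dz": 0,"wx": 0,"wy": 0,"wz": 0},
  {"dx": 0.8,"dy": 0,"dz": 0,"wx": 0,"wy": 0,"wz": 0},
  {"dx": 0,"dy": 0,"dz": 0,"wx": 0,"wy": 0,"wz": 0},
])

```text
time_s: 22.67
tcp_pos: [0.5169, 0.3541, 0.1266]
eef_rot: [-141.2, 89.6, 44.8]
contact_force: [-0.4, -0.9, 0.1]
gripper_width: 0.0875
```

```bash
python3 - <<'E'
from h import *
go([.5162,.3506,.016],275.9)
p,d,M=cap('wrist','w4.png')
print(proj([.5162,.3506,.026],M),proj([.5162-.15,.3506-.0155,.026],M))
E
```

```text
k 0 rot rows(wx,wy,wz)/0.08 [ 0.03 -0.07  0.05] then d/0.02 in final frame [5.53 0.17 0.05]  in current frame [5.53 0.19 0.08]
k 180 rot rows(wx,wy,wz)/0.08 [-39.24  -0.09  -0.11] then d/0.02 in final frame [ 5.53 -0.17 -0.05]  in current frame [5.53 0.19 0.08]
t 22.6667 pos [0.5169 0.3541 0.1266] jawyaw -83.97 j [ 52.3  20.9 -14.3   0.1 -54.4  43.7] w 0.0875 F [-0.4 -0.9  0.1]
[279.6310717  214.30089354] [278.54518933 388.12485054]
```

View pics/w4.png

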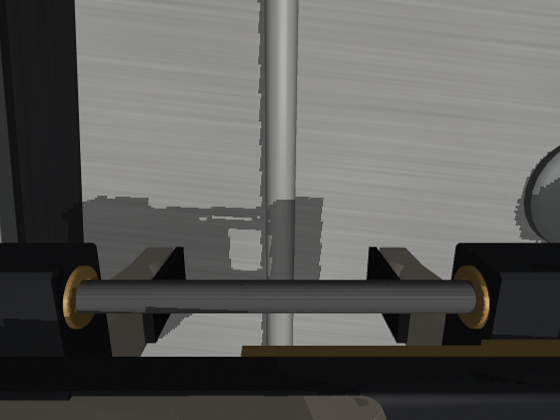

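```bash
python3 - <<'E'
from h import *
W=cloud(np.load('scene0.npy'),cam('scene')).reshape(-1,3)
for lo,hi in [(.38,.42),(.42,.46),(.46,.5),(.5,.54)]:
    Q=W[(W[:,0]>.4)&(W[:,0]<.65)&(W[:,1]>lo)&(W[:,1]<hi)&(W[:,2]>.02)&(W[:,2]<.5)]; print(lo,len(Q),Q.min(0) if len(Q) else '',Q.max(0) if len(Q) else '')
E
```

```text
0.38 0  
0.42 0  
0.46 74 [0.40008805 0.49412815 0.02251207] [0.64919015 0.49999287 0.11760088]
0.5 1919 [0.4000482  0.5000169  0.02000111] [0.64983081 0.53991143 0.12624489]
```

The bar shows at col ~281 in the wrist view (predicted 280). The toolbox is at y>0.494, so it's clear of the gripper. Descending.

Request:
arm_command([
  {"dx": 0.5,"dy": 0.19,"dz": 0.08,"wx": 0,"wy": -0.07,"wz": 0.05},
  {"dx": 1,"dy": 0,"dz": 0,"wx": 0,"wy": 0,"wz": 0},
  {"dx": 1,"dy": 0,"dz": 0,"wx": 0,"wy": 0,"wz": 0},
  {"dx": 1,"dy": 0,"dz": 0,"wx": 0,"wy": 0,"wz": 0},
  {"dx": 0.7,"dy": 0,"dz": 0,"wx": 0,"wy": 0,"wz": 0},
  {"dx": 0.3,"dy": 0,"dz": 0,"wx": 0,"wy": 0,"wz": 0},
  {"dx": 0,"dy": 0,"dz": 0,"wx": 0,"wy": 0,"wz": 0},
])

```text
time_s: 23.3
tcp_pos: [0.5218, 0.3497, 0.0438]
eef_rot: [-141.7, 89.2, 44.1]
contact_force: [0.4, 0.1, -0.1]
gripper_width: 0.0878
```

```bash
python3 - <<'E'
from h import *
go([.5162,.3506,.016],275.9)
E
```

```text
k 0 rot rows(wx,wy,wz)/0.08 [-0.   -0.13  0.1 ] then d/0.02 in final frame [ 1.39 -0.07  0.28]  in current frame [ 1.39 -0.06  0.29]
k 180 rot rows(wx,wy,wz)/0.08 [39.26  0.16  0.21] then d/0.02 in final frame [ 1.39  0.07 -0.28]  in current frame [ 1.39 -0.06  0.29]
t 23.3 pos [0.5218 0.3497 0.0438] jawyaw -84.12 j [ 51.7  26.2 -18.9   0.1 -44.2  44.1] w 0.0878 F [ 0.4  0.1 -0.1]
```

Request:
arm_command([
  {"dx": 0.6,"dy": -0.06,"dz": 0.28,"wx": 0,"wy": -0.13,"wz": 0.1},
  {"dx": 0.5,"dy": 0,"dz": 0,"wx": 0,"wy": 0,"wz": 0},
  {"dx": 0.2,"dy": 0,"dz": 0,"wx": 0,"wy": 0,"wz": 0},
  {"dx": 0,"dy": 0,"dz": 0,"wx": 0,"wy": 0,"wz": 0},
])

```text
time_s: 23.63
tcp_pos: [0.5178, 0.3512, 0.0194]
eef_rot: [-137.0, 89.8, 48.8]
contact_force: [-0.2, -0.9, 0.0]
gripper_width: 0.0876
```

```bash
python3 - <<'E'
from h import *
go([.5162,.3506,.016],275.9)
E
```

```text
k 0 rot rows(wx,wy,wz)/0.08 [-0.01 -0.04  0.04] then d/0.02 in final frame [0.17 0.02 0.08]  in current frame [0.17 0.02 0.08]
k 180 rot rows(wx,wy,wz)/0.08 [39.26  0.06  0.06] then d/0.02 in final frame [ 0.17 -0.02 -0.08]  in current frame [0.17 0.02 0.08]
t 23.6333 pos [0.5178 0.3512 0.0194] jawyaw -84.16 j [ 52.   28.  -19.8   0.  -41.9  43.8] w 0.0876 F [-0.2 -0.9  0. ]
```

Request:
arm_command([
  {"dx": 0.17,"dy": 0.02,"dz": 0.08,"wx": 0,"wy": 0,"wz": 0},
  {"dx": 0,"dy": 0,"dz": 0,"wx": 0,"wy": 0,"wz": 0},
  {"dx": 0,"dy": 0,"dz": 0,"wx": 0,"wy": 0,"wz": 0},
  {"dx": 0,"dy": 0,"dz": 0,"wx": 0,"wy": 0,"wz": 0},
  {"dx": 0,"dy": 0,"dz": 0,"wx": 0,"wy": 0,"wz": 0},
  {"dx": 0,"dy": 0,"dz": 0,"wx": 0,"wy": 0,"wz": 0},
  {"dx": 0,"dy": 0,"dz": 0,"wx": 0,"wy": 0,"wz": 0},
], fingers=1, force=40)

```text
time_s: 24.22
tcp_pos: [0.517, 0.3516, 0.0176]
eef_rot: [-139.1, 89.6, 46.8]
contact_force: [-0.1, 0.6, 0.9]
gripper_width: 0.0464
```

```bash
python3 - <<'E'
from h import *
go([.5162,.3506,.016],275.9)
E
```

```text
k 0 rot rows(wx,wy,wz)/0.08 [-0.   -0.07  0.06] then d/0.02 in final frame [0.08 0.05 0.04]  in current frame [0.08 0.05 0.04]
k 180 rot rows(wx,wy,wz)/0.08 [39.27  0.09  0.11] then d/0.02 in final frame [ 0.08 -0.05 -0.04]  in current frame [0.08 0.05 0.04]
t 24.2167 pos [0.517  0.3516 0.0176] jawyaw -84.12 j [ 52.1  28.  -20.1   0.1 -41.4  43.7] w 0.0464 F [-0.1  0.6  0.9]
```

Request:
arm_command([
  {"dx": 0.05,"dy": 0.05,"dz": 0.04,"wx": 0,"wy": -0.07,"wz": 0.06},
  {"dx": 0,"dy": 0,"dz": 0,"wx": 0,"wy": 0,"wz": 0},
  {"dx": 0,"dy": 0,"dz": 0,"wx": 0,"wy": 0,"wz": 0},
  {"dx": 0,"dy": 0,"dz": 0,"wx": 0,"wy": 0,"wz": 0},
  {"dx": 0,"dy": 0,"dz": 0,"wx": 0,"wy": 0,"wz": 0},
  {"dx": 0,"dy": 0,"dz": 0,"wx": 0,"wy": 0,"wz": 0},
  {"dx": 0,"dy": 0,"dz": 0,"wx": 0,"wy": 0,"wz": 0},
])

```text
time_s: 24.8
tcp_pos: [0.5164, 0.3507, 0.0169]
eef_rot: [19.2, 90.0, -154.9]
contact_force: [-0.4, 0.3, 0.3]
gripper_width: 0.0207
```

```bash
python3 - <<'E'
from h import *
go([.5162,.3506,.22],275.9)
E
```

```text
k 0 rot rows(wx,wy,wz)/0.08 [-0.  0. -0.] then d/0.02 in final frame [-1.016e+01  1.000e-02  1.000e-02]  in current frame [-1.016e+01  1.000e-02  1.000e-02]
k 180 rot rows(wx,wy,wz)/0.08 [39.27 -0.   -0.  ] then d/0.02 in final frame [-1.016e+01 -1.000e-02 -1.000e-02]  in current frame [-1.016e+01  1.000e-02  1.000e-02]
t 24.8 pos [0.5164 0.3507 0.0169] jawyaw -84.11 j [ 52.1  28.2 -19.9  -0.  -41.9  43.8] w 0.0207 F [-0.4  0.3  0.3]
```

Request:
arm_command([
  {"dx": -0.4,"dy": 0,"dz": 0,"wx": 0,"wy": 0,"wz": 0},
  {"dx": -0.9,"dy": 0,"dz": 0,"wx": 0,"wy": 0,"wz": 0},
  {"dx": -1,"dy": 0,"dz": 0,"wx": 0,"wy": 0,"wz": 0},
  {"dx": -1,"dy": 0,"dz": 0,"wx": 0,"wy": 0,"wz": 0},
  {"dx": -1,"dy": 0,"dz": 0,"wx": 0,"wy": 0,"wz": 0},
  {"dx": -1,"dy": 0,"dz": 0,"wx": 0,"wy": 0,"wz": 0},
  {"dx": -1,"dy": 0,"dz": 0,"wx": 0,"wy": 0,"wz": 0},
  {"dx": -1,"dy": 0,"dz": 0,"wx": 0,"wy": 0,"wz": 0},
  {"dx": -1,"dy": 0,"dz": 0,"wx": 0.4,"wy": 0,"wz": 0},
  {"dx": -1,"dy": 0,"dz": 0,"wx": 0.8,"wy": 0,"wz": 0},
  {"dx": -0.8,"dy": 0,"dz": 0,"wx": 1,"wy": 0,"wz": 0},
  {"dx": -0.3,"dy": 0,"dz": 0,"wx": 1,"wy": 0,"wz": 0},
  {"dx": 0,"dy": 0,"dz": 0,"wx": 1,"wy": 0,"wz": 0},
])

```text
time_s: 25.88
tcp_pos: [0.5099, 0.3445, 0.2308]
eef_rot: [51.0, 88.8, -143.3]
contact_force: [1.2, -0.1, -4.0]
gripper_width: 0.0208
```

```bash
python3 - <<'E'
from h import *
go([.571,0,.22],188.75)
cap('scene','sc5.png')
E
```

```text
k 0 rot rows(wx,wy,wz)/0.08 [14.62  0.03 -0.29] then d/0.02 in final frame [  0.54  -0.4  -17.49]  in current frame [ 0.71 15.93 -7.21]
k 180 rot rows(wx,wy,wz)/0.08 [-24.65   0.32   0.03] then d/0.02 in final frame [ 0.54  0.4  17.49]  in current frame [ 0.71 15.93 -7.21]
t 25.8833 pos [0.5099 0.3445 0.2308] jawyaw -104.24 j [ 52.   16.   -6.6  -0.4 -68.6  23.9] w 0.0208 F [ 1.2 -0.1 -4. ]
```

View pics/sc5.png

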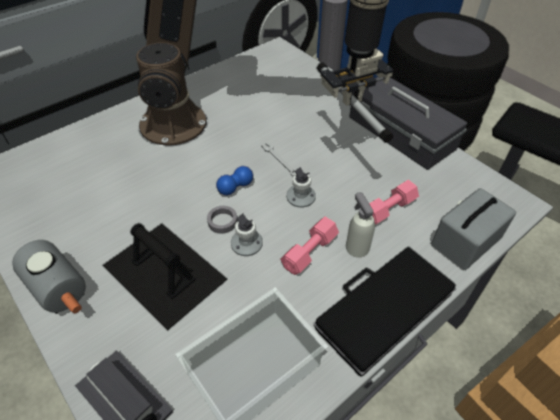

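The bar is held level over the left part of the cart. Rotating it into line.

Request:
arm_command([
  {"dx": 0,"dy": 0,"dz": 0,"wx": 1,"wy": 0,"wz": -0.2},
  {"dx": 0,"dy": 0,"dz": 0,"wx": 1,"wy": 0,"wz": 0},
  {"dx": 0,"dy": 0,"dz": 0,"wx": 1,"wy": 0,"wz": 0},
  {"dx": 0,"dy": 0,"dz": 0,"wx": 1,"wy": 0,"wz": 0},
  {"dx": 0,"dy": 0,"dz": 0,"wx": 1,"wy": 0,"wz": 0},
  {"dx": 0,"dy": 0,"dz": 0,"wx": 1,"wy": 0,"wz": 0},
  {"dx": 0,"dy": 0,"dz": 0,"wx": 1,"wy": 0,"wz": 0},
  {"dx": 0,"dy": 0,"dz": 0,"wx": 1,"wy": 0,"wz": 0},
  {"dx": 0,"dy": 0,"dz": 0,"wx": 1,"wy": 0,"wz": 0},
  {"dx": 0,"dy": 0,"dz": 0,"wx": 1,"wy": 0,"wz": 0},
  {"dx": 0,"dy": 0,"dz": 0,"wx": 1,"wy": 0,"wz": 0},
  {"dx": 0,"dy": 0,"dz": 0,"wx": 1,"wy": 0,"wz": 0},
  {"dx": 0,"dy": 0,"dz": 0,"wx": 0.8,"wy": 0,"wz": 0},
  {"dx": 0,"dy": 0,"dz": 0,"wx": 0.4,"wy": 0,"wz": 0},
  {"dx": 0,"dy": 0,"dz": 0,"wx": 0,"wy": 0,"wz": 0},
])

```text
time_s: 27.18
tcp_pos: [0.4995, 0.3364, 0.221]
eef_rot: [94.7, 87.8, -162.0]
contact_force: [0.0, 0.4, -3.7]
gripper_width: 0.021
```

```bash
python3 - <<'E'
from h import *
go([.571,0,.22],188.75)
E
```

```text
k 0 rot rows(wx,wy,wz)/0.08 [ 1.01 -0.06 -0.47] then d/0.02 in final frame [  0.05  -0.98 -17.17]  in current frame [  0.12   0.41 -17.19]
k 180 rot rows(wx,wy,wz)/0.08 [-38.25   0.71  -0.09] then d/0.02 in final frame [ 0.05  0.98 17.17]  in current frame [  0.12   0.41 -17.19]
t 27.1833 pos [0.4995 0.3364 0.221 ] jawyaw -166.62 j [ 51.8  15.6  -8.1  -1.3 -68.1 -37.9] w 0.021 F [ 0.   0.4 -3.7]
```

Request:
arm_command([
  {"dx": 0,"dy": 0,"dz": -0.5,"wx": 0.5,"wy": -0.06,"wz": -0.25},
  {"dx": 0,"dy": -0.05,"dz": -1,"wx": 0.5,"wy": 0,"wz": -0.22},
  {"dx": 0,"dy": -0.06,"dz": -1,"wx": 0,"wy": 0,"wz": 0},
  {"dx": 0,"dy": -0.06,"dz": -1,"wx": 0,"wy": 0,"wz": 0},
  {"dx": 0,"dy": -0.06,"dz": -1,"wx": 0,"wy": 0,"wz": 0},
  {"dx": 0,"dy": -0.06,"dz": -1,"wx": 0,"wy": 0,"wz": 0},
  {"dx": 0,"dy": -0.06,"dz": -1,"wx": 0,"wy": 0,"wz": 0},
  {"dx": 0,"dy": -0.06,"dz": -1,"wx": 0,"wy": 0,"wz": 0},
  {"dx": 0,"dy": -0.06,"dz": -1,"wx": 0,"wy": 0,"wz": 0},
  {"dx": 0,"dy": -0.06,"dz": -1,"wx": 0,"wy": 0,"wz": 0},
  {"dx": 0,"dy": -0.06,"dz": -1,"wx": 0,"wy": 0,"wz": 0},
  {"dx": 0,"dy": -0.06,"dz": -1,"wx": 0,"wy": 0,"wz": 0},
  {"dx": 0,"dy": -0.06,"dz": -1,"wx": 0,"wy": 0,"wz": 0},
  {"dx": 0,"dy": -0.06,"dz": -1,"wx": 0,"wy": 0,"wz": 0},
  {"dx": 0,"dy": -0.06,"dz": -1,"wx": 0,"wy": 0,"wz": 0},
  {"dx": 0,"dy": -0.06,"dz": -0.8,"wx": 0,"wy": 0,"wz": 0},
  {"dx": 0,"dy": 0,"dz": -0.3,"wx": 0,"wy": 0,"wz": 0},
  {"dx": 0,"dy": 0,"dz": 0,"wx": 0,"wy": 0,"wz": 0},
])

```text
time_s: 28.68
tcp_pos: [0.5649, 0.0152, 0.2136]
eef_rot: [95.8, 88.9, -162.5]
contact_force: [0.8, -0.0, -3.7]
gripper_width: 0.0209
```

```bash
python3 - <<'E'
from h import *
go([.571,0,.15],188.75)
E
```

```text
k 0 rot rows(wx,wy,wz)/0.08 [ 0.64 -0.03 -0.24] then d/0.02 in final frame [ 3.18 -0.19 -0.8 ]  in current frame [ 3.18 -0.21 -0.8 ]
k 180 rot rows(wx,wy,wz)/0.08 [-38.63   0.37  -0.05] then d/0.02 in final frame [3.18 0.19 0.8 ]  in current frame [ 3.18 -0.21 -0.8 ]
t 28.6833 pos [0.5649 0.0152 0.2136] jawyaw -168.31 j [ 21.3  11.9 -14.6  -0.1 -64.6  -9.6] w 0.0209 F [ 0.8 -0.  -3.7]
```

Request:
arm_command([
  {"dx": 0.4,"dy": -0.2,"dz": -0.8,"wx": 0.6,"wy": -0.03,"wz": -0.24},
  {"dx": 0.8,"dy": 0,"dz": 0,"wx": 0,"wy": 0,"wz": 0},
  {"dx": 0.8,"dy": 0,"dz": 0,"wx": 0,"wy": 0,"wz": 0},
  {"dx": 0.5,"dy": 0,"dz": 0,"wx": 0,"wy": 0,"wz": 0},
  {"dx": 0,"dy": 0,"dz": 0,"wx": 0,"wy": 0,"wz": 0},
  {"dx": 0,"dy": 0,"dz": 0,"wx": 0,"wy": 0,"wz": 0},
])

```text
time_s: 29.18
tcp_pos: [0.5711, 0.0021, 0.1619]
eef_rot: [-28.2, 89.9, 71.1]
contact_force: [0.5, 0.0, -4.0]
gripper_width: 0.021
```

```bash
cat > bar.py <<'E'
from h import *
from scipy.optimize import least_squares
def barfit(n,c=(.571,0,.15),fn=None):
    p,d,M=cap(n,fn); W=cloud(d,M); P=W.reshape(-1,3); P=P[~np.isnan(P[:,0])]
    u=np.array([-.152,.988]); pe=np.array([.988,.152])
    rel=P[:,:2]-np.array(c[:2]); a=rel@u; b=rel@pe
    k=(abs(a)<.16)&(abs(a)>.03)&(abs(b)<.025)&(abs(P[:,2]-c[2])<.018)&(P[:,2]>c[2]-.004)
    a,b,z=a[k],b[k],P[k][:,2]
    f=lambda q:np.hypot(b-q[0]-q[1]*a,z-q[2]-q[3]*a)-.011
    s=least_squares(f,[0,0,c[2],0],loss='soft_l1',f_scale=.0015)
    q=s.x
    for nm,L in [('low',(.5895,-.1172)),('high',(.553,.1168))]:
        r2=np.array(L)-np.array(c[:2]); aa=r2@u; bb=r2@pe
        print(n,nm,'bar minus seat across(+x side)',round(1e3*(q[0]+q[1]*aa-bb),2),'mm; bar z',round(q[2]+q[3]*aa,4))
    print(n,'n',len(a),'a range',a.min().round(3),a.max().round(3),'bar yaw',round(98.74-np.degrees(np.arctan(q[1])),2),'med|e|',np.median(abs(f(q))).round(5))
    r2=P[:,:2]-np.array(c[:2]); aa=r2@u; bb=r2@pe; kk=(abs(bb)<.02)&(abs(P[:,2]-c[2])<.02)&(abs(aa)<.3); print('ends',np.percentile(aa[kk],[.3,99.7]).round(3))
E
python3 - <<'E'
from h import *
from bar import barfit
go([.571,0,.15],188.75)
z=grot()[0]
for n in ['scene','side']: barfit(n,(.571,0,z[2]-.002),n+'6.png')
E
```

```text
k 0 rot rows(wx,wy,wz)/0.08 [0.12 0.01 0.01] then d/0.02 in final frame [ 0.6   0.02 -0.11]  in current frame [ 0.6   0.02 -0.11]
k 180 rot rows(wx,wy,wz)/0.08 [-3.915e+01 -1.000e-02  2.000e-02] then d/0.02 in final frame [ 0.6  -0.02  0.11]  in current frame [ 0.6   0.02 -0.11]
t 29.1833 pos [0.5711 0.0021 0.1619] jawyaw -170.71 j [ 19.8  14.3 -18.7  -0.1 -57.  -10.5] w 0.021 F [ 0.5  0.  -4. ]
scene low bar minus seat across(+x side) 2.35 mm; bar z 0.1601
scene high bar minus seat across(+x side) 0.13 mm; bar z 0.1601
scene n 488 a range -0.16 0.16 bar yaw 99.4 med|e| 0.00102
ends [-0.188  0.194]
side low bar minus seat across(+x side) 2.07 mm; bar z 0.1604
side high bar minus seat across(+x side) 0.34 mm; bar z 0.1605
side n 484 a range -0.078 0.16 bar yaw 99.28 med|e| 0.00047
ends [-0.071  0.194]
```

View pics/side6.png

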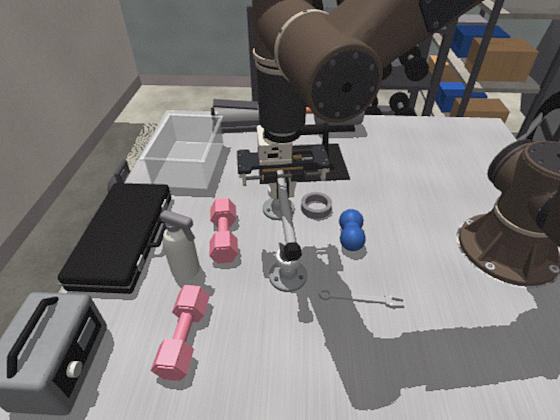

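The bar is level above both rests, 0.1-2.3 mm off in x. I'll apply a small turn and shift, then lower.

Request:
arm_command([
  {"dx": 0.2,"dy": 0.06,"dz": -0.1,"wx": 0.12,"wy": 0,"wz": 0},
  {"dx": 0.6,"dy": 0,"dz": 0,"wx": 0,"wy": 0,"wz": 0},
  {"dx": 0.6,"dy": 0,"dz": 0,"wx": 0,"wy": 0,"wz": 0},
  {"dx": 0.4,"dy": 0,"dz": 0,"wx": 0,"wy": 0,"wz": 0},
  {"dx": 0,"dy": 0,"dz": 0,"wx": 0,"wy": 0,"wz": 0},
  {"dx": 0,"dy": 0,"dz": 0,"wx": 0,"wy": 0,"wz": 0},
])

```text
time_s: 29.78
tcp_pos: [0.5733, 0.0012, 0.1293]
eef_rot: [-79.0, 89.4, 19.8]
contact_force: [0.8, 0.9, -4.4]
gripper_width: 0.021
```

```bash
python3 - <<'E'
from h import *
from bar import barfit
go([.570,0.0,.1075],188.75)
z=grot()[0]
for n in ['scene','side']: barfit(n,(.571,0,z[2]-.002),n+'7.png')
E
```

```text
k 0 rot rows(wx,wy,wz)/0.08 [-0.    0.02  0.12] then d/0.02 in final frame [ 1.09  0.17 -0.04]  in current frame [ 1.09  0.18 -0.04]
k 180 rot rows(wx,wy,wz)/0.08 [39.27  0.19 -0.04] then d/0.02 in final frame [ 1.09 -0.17  0.04]  in current frame [ 1.09  0.18 -0.04]
t 29.7833 pos [0.5733 0.0012 0.1293] jawyaw -171.26 j [ 19.7  16.2 -21.   -0.  -52.2 -10.9] w 0.021 F [ 0.8  0.9 -4.4]
scene low bar minus seat across(+x side) 2.95 mm; bar z 0.1274
scene high bar minus seat across(+x side) 3.55 mm; bar z 0.1278
scene n 490 a range -0.16 0.16 bar yaw 98.72 med|e| 0.00106
ends [-0.189  0.192]
side low bar minus seat across(+x side) 3.33 mm; bar z 0.1276
side high bar minus seat across(+x side) 3.56 mm; bar z 0.1278
side n 473 a range -0.074 0.16 bar yaw 98.8 med|e| 0.00052
ends [-0.068  0.193]
```

Request:
arm_command([
  {"dx": 0,"dy": 0.17,"dz": 0,"wx": 0,"wy": 0,"wz": 0.12},
  {"dx": 0.3,"dy": 0,"dz": 0,"wx": 0,"wy": 0,"wz": 0},
  {"dx": 0.3,"dy": 0,"dz": 0,"wx": 0,"wy": 0,"wz": 0},
  {"dx": 0,"dy": 0,"dz": 0,"wx": 0,"wy": 0,"wz": 0},
])

```text
time_s: 30.22
tcp_pos: [0.5709, 0.0011, 0.1185]
eef_rot: [-49.7, 89.8, 49.0]
contact_force: [-0.0, -0.7, -5.3]
gripper_width: 0.0211
```

```bash
python3 - <<'E'
from h import *
from bar import barfit
go([.570,0.0,.1075],188.75)
z=grot()[0]
for n in ['scene','side']: barfit(n,(.571,0,z[2]-.002),n+'8.png')
E
```

```text
k 0 rot rows(wx,wy,wz)/0.08 [-0.    0.03  0.04] then d/0.02 in final frame [ 0.55  0.05 -0.05]  in current frame [ 0.55  0.05 -0.05]
k 180 rot rows(wx,wy,wz)/0.08 [39.27  0.06 -0.05] then d/0.02 in final frame [ 0.55 -0.05  0.05]  in current frame [ 0.55  0.05 -0.05]
t 30.2167 pos [0.5709 0.0011 0.1185] jawyaw -171.25 j [ 19.7  16.8 -21.7  -0.1 -51.3 -10.8] w 0.0211 F [-0.  -0.7 -5.3]
scene low bar minus seat across(+x side) 0.63 mm; bar z 0.1164
scene high bar minus seat across(+x side) 1.1 mm; bar z 0.1165
scene n 484 a range -0.16 0.159 bar yaw 98.75 med|e| 0.00102
ends [-0.189  0.192]
side low bar minus seat across(+x side) 0.97 mm; bar z 0.1174
side high bar minus seat across(+x side) 1.35 mm; bar z 0.1177
side n 465 a range -0.068 0.16 bar yaw 98.77 med|e| 0.00049
ends [-0.065  0.193]
```

Request:
arm_command([
  {"dx": 0.2,"dy": 0.05,"dz": 0,"wx": 0,"wy": 0,"wz": 0.04},
  {"dx": 0.2,"dy": 0,"dz": 0,"wx": 0,"wy": 0,"wz": 0},
  {"dx": 0.05,"dy": 0,"dz": 0,"wx": 0,"wy": 0,"wz": 0},
  {"dx": 0,"dy": 0,"dz": 0,"wx": 0,"wy": 0,"wz": 0},
])

```text
time_s: 30.65
tcp_pos: [0.5705, 0.001, 0.1096]
eef_rot: [-16.0, 89.9, 82.8]
contact_force: [0.0, 0.7, -4.2]
gripper_width: 0.0213
```

```bash
python3 - <<'E'
from h import *
go([.570,0.0,.1075],188.75)
E
```

```text
k 0 rot rows(wx,wy,wz)/0.08 [0.   0.03 0.01] then d/0.02 in final frame [ 0.11  0.03 -0.04]  in current frame [ 0.11  0.03 -0.04]
k 180 rot rows(wx,wy,wz)/0.08 [-3.927e+01 -1.000e-02  4.000e-02] then d/0.02 in final frame [ 0.11 -0.03  0.04]  in current frame [ 0.11  0.03 -0.04]
t 30.65 pos [0.5705 0.001  0.1096] jawyaw -171.23 j [ 19.7  17.5 -22.2  -0.2 -50.3 -10.8] w 0.0213 F [ 0.   0.7 -4.2]
```

Request:
arm_command([
  {"dx": 0.07,"dy": 0,"dz": 0,"wx": 0,"wy": 0,"wz": 0},
  {"dx": 0.05,"dy": 0,"dz": 0,"wx": 0,"wy": 0,"wz": 0},
  {"dx": 0.05,"dy": 0,"dz": 0,"wx": 0,"wy": 0,"wz": 0},
])

```text
time_s: 30.9
tcp_pos: [0.5706, 0.0009, 0.1078]
eef_rot: [-28.5, 89.9, 70.3]
contact_force: [-5.6, 1.4, 9.1]
gripper_width: 0.0209
```

Request:
arm_command([
  {"dx": 0.05,"dy": 0,"dz": 0,"wx": 0,"wy": 0,"wz": 0},
  {"dx": 0.05,"dy": 0,"dz": 0,"wx": 0,"wy": 0,"wz": 0},
])

```text
time_s: 31.07
tcp_pos: [0.5706, 0.0009, 0.1078]
eef_rot: [-51.9, 89.9, 46.9]
contact_force: [-4.0, 0.4, 4.5]
gripper_width: 0.0208
```

Contact at z 0.1078, as expected. A check fit, then release.

```bash
python3 - <<'E'
from h import *
from bar import barfit
z=grot()[0]
for n in ['scene','side']: barfit(n,(.571,0,z[2]-.002),n+'9.png')
E
```

```text
scene low bar minus seat across(+x side) 0.41 mm; bar z 0.1059
scene high bar minus seat across(+x side) 0.42 mm; bar z 0.1059
scene n 531 a range -0.16 0.158 bar yaw 98.86 med|e| 0.00132
ends [-0.189  0.191]
side low bar minus seat across(+x side) 0.41 mm; bar z 0.1065
side high bar minus seat across(+x side) 0.8 mm; bar z 0.1065
side n 531 a range -0.07 0.16 bar yaw 98.77 med|e| 0.00061
ends [-0.065  0.193]
```

Request:
arm_command([
  {"dx": 0,"dy": 0.04,"dz": 0,"wx": 0,"wy": 0,"wz": 0},
  {"dx": 0.03,"dy": 0,"dz": 0,"wx": 0,"wy": 0,"wz": 0},
  {"dx": 0,"dy": 0,"dz": 0,"wx": 0,"wy": 0,"wz": 0},
])

```text
time_s: 31.42
tcp_pos: [0.5703, 0.001, 0.1077]
eef_rot: [-65.9, 89.8, 32.9]
contact_force: [-0.5, -0.2, -3.2]
gripper_width: 0.0211
```

Request:
arm_command([
  {"dx": 0.05,"dy": 0,"dz": 0,"wx": 0,"wy": 0,"wz": 0},
  {"dx": 0.05,"dy": 0,"dz": 0,"wx": 0,"wy": 0,"wz": 0},
])

```text
time_s: 31.58
tcp_pos: [0.5704, 0.0009, 0.1075]
eef_rot: [-75.5, 89.8, 23.4]
contact_force: [-6.5, 1.7, 12.6]
gripper_width: 0.0213
```

Request:
arm_command([
  {"dx": 0,"dy": 0,"dz": 0,"wx": 0,"wy": 0,"wz": 0},
  {"dx": 0,"dy": 0,"dz": 0,"wx": 0,"wy": 0,"wz": 0},
  {"dx": 0,"dy": 0,"dz": 0,"wx": 0,"wy": 0,"wz": 0},
  {"dx": 0,"dy": 0,"dz": 0,"wx": 0,"wy": 0,"wz": 0},
  {"dx": 0,"dy": 0,"dz": 0,"wx": 0,"wy": 0,"wz": 0},
  {"dx": 0,"dy": 0,"dz": 0,"wx": 0,"wy": 0,"wz": 0},
], fingers=-1)

```text
time_s: 32.08
tcp_pos: [0.5727, 0.0012, 0.1088]
eef_rot: [-85.5, 89.5, 13.5]
contact_force: [-0.2, -0.0, 0.5]
gripper_width: 0.0558
```

```bash
python3 - <<'E'
from h import *
from bar import barfit
go([.570,0.0,.25],188.75)
for n in ['side']: barfit(n,(.571,0,.106),n+'10.png')
E
```

```text
k 0 rot rows(wx,wy,wz)/0.08 [0.04 0.01 0.1 ] then d/0.02 in final frame [-7.06  0.14 -0.04]  in current frame [-7.06  0.08 -0.04]
k 180 rot rows(wx,wy,wz)/0.08 [-3.923e+01 -1.600e-01  1.000e-02] then d/0.02 in final frame [-7.06 -0.14  0.04]  in current frame [-7.06  0.08 -0.04]
t 32.0833 pos [0.5727 0.0012 0.1088] jawyaw -171.05 j [ 19.7  17.4 -22.4   0.1 -49.7 -10.8] w 0.0558 F [-0.2 -0.   0.5]
side low bar minus seat across(+x side) 0.32 mm; bar z 0.1064
side high bar minus seat across(+x side) 0.49 mm; bar z 0.1062
side n 549 a range -0.073 0.16 bar yaw 98.82 med|e| 0.00059
ends [-0.069  0.193]
```

The bar rests in both grooves. I'll open fully and retreat straight up.

Request:
arm_command([
  {"dx": 0,"dy": 0.08,"dz": 0,"wx": 0,"wy": 0,"wz": 0.08},
  {"dx": 0,"dy": 0,"dz": 0,"wx": 0,"wy": 0,"wz": 0},
  {"dx": 0,"dy": 0,"dz": 0,"wx": 0,"wy": 0,"wz": 0},
  {"dx": 0,"dy": 0,"dz": 0,"wx": 0,"wy": 0,"wz": 0},
  {"dx": -0.5,"dy": 0,"dz": 0,"wx": 0,"wy": 0,"wz": 0},
  {"dx": -1,"dy": 0,"dz": 0,"wx": 0,"wy": 0,"wz": 0},
  {"dx": -1,"dy": 0,"dz": 0,"wx": 0,"wy": 0,"wz": 0},
  {"dx": -1,"dy": 0,"dz": 0,"wx": 0,"wy": 0,"wz": 0},
  {"dx": -1,"dy": 0,"dz": 0,"wx": 0,"wy": 0,"wz": 0},
  {"dx": -1,"dy": 0,"dz": 0,"wx": 0,"wy": 0,"wz": 0},
  {"dx": -0.8,"dy": 0,"dz": 0,"wx": 0,"wy": 0,"wz": 0},
  {"dx": 0,"dy": 0,"dz": 0,"wx": 0,"wy": 0,"wz": 0},
  {"dx": 0,"dy": 0,"dz": 0,"wx": 0,"wy": 0,"wz": 0},
  {"dx": 0,"dy": 0,"dz": 0,"wx": 0,"wy": 0,"wz": 0},
])

```text
time_s: 33.3
tcp_pos: [0.5702, 0.0001, 0.2465]
eef_rot: [-95.1, 89.9, 3.9]
contact_force: [-0.3, -0.4, -0.6]
gripper_width: 0.0877
```

```bash
python3 - <<'E'
from h import *
from bar import barfit
s=r.get_state();print(s['time_s'],s['contact_force'],s['qd'].round(2))
for n in ['scene','side']: barfit(n,(.571,0,.106),n+'11.png')
for n in ['scene','side']:
    p,d,M=cap(n); P=cloud(d,M).reshape(-1,3); P=P[~np.isnan(P[:,0])]
    H=P[(abs(P[:,0]-.527)<.055)&(abs(P[:,1]+.3435)<.05)&(P[:,2]>.11)&(P[:,2]<.15)]
    q=least=None
    from scipy.optimize import least_squares
    q=least_squares(lambda p:np.hypot((H[:,1]-p[0]-p[1]*(H[:,0]-.527))/np.hypot(1,p[1]),H[:,2]-p[2]-p[3]*(H[:,0]-.527))-.016,[-.3435,.13,.122,0],loss='soft_l1',f_scale=.002).x if len(H)>20 else None
    print(n,'grip y,slope,z,tilt',q,len(H))
E
```

```text
33.3 [-0.290897   -0.42853497 -0.6219585 ] [ 0.12 -0.34 -0.39 -0.4  -0.08 -0.02]
scene low bar minus seat across(+x side) 0.19 mm; bar z 0.1058
scene high bar minus seat across(+x side) 0.44 mm; bar z 0.1058
scene n 703 a range -0.159 0.16 bar yaw 98.8 med|e| 0.00119
ends [-0.189  0.192]
side low bar minus seat across(+x side) 0.35 mm; bar z 0.1065
side high bar minus seat across(+x side) 0.47 mm; bar z 0.1062
side n 794 a range -0.16 0.16 bar yaw 98.83 med|e| 0.00066
ends [-0.188  0.193]
scene grip y,slope,z,tilt [-0.34471163  0.13995628  0.12132769  0.00128206] 493
side grip y,slope,z,tilt [-0.34560371  0.13098681  0.12421511 -0.02258528] 58
```

View pics/scene11.png

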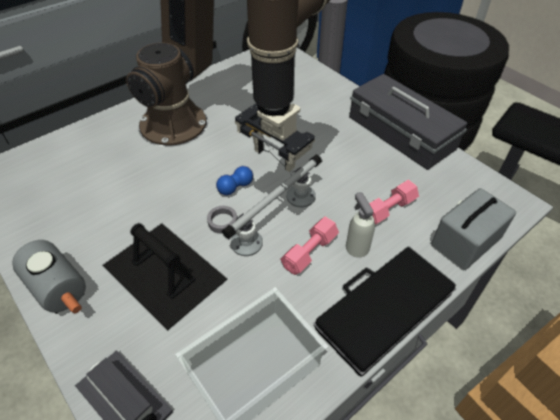

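View pics/side11.png

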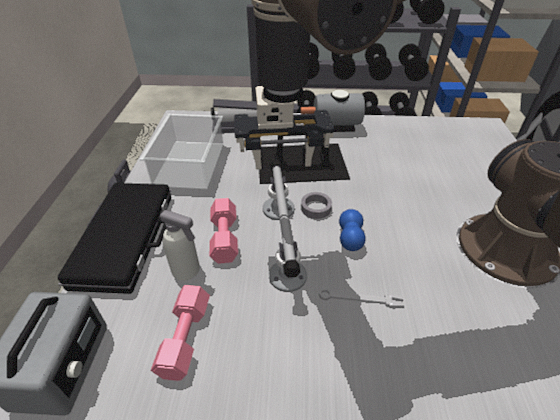

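The bar lies level across both rests, from (230,232) to (318,162) in the scene view. The handle is upright on the mat and the bystanders are in place, so I'm handing in.

```bash
python3 -c "
from h import *
print(r.close_job())"
```

```text
the job is handed in; nothing more can be done
None
```

I did the whole job and handed it in at about 33.5 s of the 72 s allowed; the hand-in gives no verdict.

- **Handle:** it stands on the mat with its grip about 2 mm from the mat's centre line. The scene camera reads the grip at 0.121 m high and level. The side camera reads 0.124 m with a 0.02 rad tilt, but from only 58 points because the arm hid most of it. Both are within the limits.
- **Collar:** I turned the lower rest's collar about 334°, which raises the saddle about 9.3 mm. With the collar let go and the bar still on the cart, the scene camera showed the saddles level within 0.4 mm. The side camera was blocked by the arm at that moment, so this is one camera's reading.
- **Bar:** both cameras show it within 0.5 mm sideways of the seat points and level within 0.3 mm, with the rests well inside its ends. The fingers are open, and the gripper is about 0.14 m above it and touching nothing.
- **Other items:** in the last pictures nothing else on the cart had visibly moved, and I never touched the higher rest's collar.

**Wrist limit:** on the way to the collar, I misjudged the wrist range and joint 6 reached -173.6°, right at its -173.66° limit. That tilted the tool slightly, and I backed off before gripping anything.

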